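Turn a two-part plate carrier over into the second drying rest

TASK

The brush lying across the blue rest is in the way: put it down on the bench first, clear of both rests. Then pinch the carrier's loose orange lid and grey tray together, turn the carrier over without letting it come apart, and set it down (do not drop it) square and centred in the blue rest, so that the lid now lies against the blue rest's two back bars and the tray is on the open side. Let go of it there, and do not shift or tip the bottle, the jar or the ink tin.

Things in the scene. Friction and masses are not known exactly. Their poses are not given: they have to be found in the camera images.
- tray: dark grey tray (base) of the plate carrier, 120 (x) x 150 (y) x 30 (z) mm, open at +z; 0.10 to 0.17 kg. Origin: centre of its flat underside; z points towards the lid. It starts in the grey rest, underside on the back bars, x pointing down the slope, y along the rest's y. A loose printed plate (100 x 130 x 6 mm, 0.05 kg) slides about inside.
- lid: orange lid with a white patch, flat plate 120 (x) x 150 (y) x 5 mm flush with the tray's outline, 0.08 kg. NOT latched: a 10 mm lip only locates it inside the tray with 2 mm play. Origin: centre of the plate's underside (30 mm above the tray's origin along the tray's z when closed); z points outwards. Closed carrier: 35 mm thick, with flat outer faces to pinch.
- carrier_mid (a point): middle of the closed carrier: 17.5 mm above the tray's origin along the tray's z. The axes are the tray's.
- rest_a: grey fixed rest, holds the carrier at first. Both rests are alike: foot 110 (x) x 130 (y) x 8 mm; two L-shaped arms 16 mm wide at y = -47 and +47 mm, open gap of 78 mm between. Origin: centre of the foot's underside; z up; x points to the open side, to the robot's right (give or take 0.3 rad). Things just lean in it; a seated carrier's upper 45 mm stand free above the back bars.
- rest_b: blue fixed rest, same shape and axes as the grey one; the carrier's destination. The brush lies across it at first. Either rest may stand on the left. For the sizes of the arms see the corner and seat points.
- rest_b_corner (a point): inner corner of the blue rest's arms at y = 0 (x = -5, z = 30 mm from its origin; the grey rest has the same). From it the back bars' front face runs 75 mm up along u = (-0.5, 0, 0.866), leaning 30 degrees to the robot's left, and the bottom bars run 50 mm out along n = (0.866, 0, 0.5), square to the back bars. Bars are 10 mm thick. Axes as rest_b.
- rest_a_seat (a point): the same point of the grey rest, where carrier_mid is at first. Axes as rest_a.
- rest_b_seat (a point): where carrier_mid lies when the carrier sits in the blue rest, either way round: 60 mm up the back bars (u) and 17.5 mm out (n) from the corner, at y = 0. Axes as rest_b.
- brush: flat brush, 177 mm long (x), 12 mm thick (z), 0.05 kg: handle 16 mm wide (y) from x = -88 to +20, head 34 mm wide from +20 to +88. Origin: centre of its underside; centre of mass near x = +16. It starts lying across the blue rest's arms in the corner, underside on the back bars (z along n), x along the rest's y, head end 5 degrees up; between the arms it can be pinched through its thickness.
- bottle: white squeeze bottle with green nozzle, upright bystander, 70 mm diameter, 172 mm tall, just beyond rest_a (its +y side). Origin: centre of the underside.
- jar: yellow glass jar with black lid, upright bystander, 68 mm diameter, 106 mm tall, just beyond rest_b (its +y side). Origin: centre of the underside.
- tin: white and dark blue ink tin, upright bystander, 70 mm diameter and 70 mm tall, on the robot's side of rest_b (its -y side). Origin: centre of the underside.
Mind the look-alikes: they are no part of the job. There is more than one size of the lid; the one meant has the size given above.

How it is judged:
On the way, in this order (a step that is already met when the one before it is completed fails the run):
1. the brush lies on the bench, off both rests, while the carrier is not yet turned over (height (world z) of brush below 0.03 m and horizontal distance between brush and rest_b above 0.08 m and horizontal distance between brush and rest_a above 0.08 m and contact force between brush and rest_b below 0.05 N and contact force between brush and the fingers below 0.05 N and angle between tray's own z axis and vertical below 1.3 rad), for 0.2 s.
2. the carrier is held in the air by the fingers, turned lid downwards, with the lid still on (angle between tray's own z axis and vertical above 1.8 rad and contact force between each of tray, lid and the fingers above 0.5 N and contact force between each of tray, lid and rest_b below 0.05 N and z of lid in the frame of tray below 0.034 m and angle between the z axis of lid and the z axis of tray, either way round below 0.08 rad), for 0.2 s.
At the end, for the whole second after the job is handed in: closed carrier leans in the blue rest, lid on the back bars: middle within 16 mm of the seat point, square within 0.12 rad, slope within 0.11 rad, lid shut within 4 mm and 0.08 rad; brush on the bench (origin under 30 mm), over 80 mm from both rests' centres, touching neither; all released, at rest (distance between carrier_mid and rest_b_seat below 0.016 m and angle between tray's own z axis and vertical between 1.98 and 2.21 rad and angle between the y axis of tray and the y axis of rest_b, either way round below 0.12 rad and contact force between lid and rest_b above 0.1 N and z of lid in the frame of tray below 0.034 m and angle between the z axis of lid and the z axis of tray, either way round below 0.08 rad and linear speed of each of tray, lid, brush below 0.02 m/s and contact force between each of tray, lid and the fingers below 0.05 N and height (world z) of brush below 0.03 m and horizontal distance between brush and rest_b above 0.08 m and horizontal distance between brush and rest_a above 0.08 m and contact force between brush and rest_a below 0.05 N and contact force between brush and rest_b below 0.05 N).
It fails at once if the lid comes off or gapes by more than 8 mm (z of lid in the frame of tray above 0.038 m or angle between the z axis of lid and the z axis of tray, either way round above 0.15 rad).
It fails at once if the carrier is dropped (moves faster than 0.5 m/s with no finger on it) (contact force between each of tray, lid and the fingers below 0.01 N and linear speed of tray above 0.5 m/s).
It fails at once if the bottle is shifted by more than 25 mm or tipped (distance of bottle from where it was at the start of the episode above 0.025 m or angle between bottle's own z axis and vertical above 0.25 rad).
It fails at once if the jar is shifted by more than 25 mm or tipped (distance of jar from where it was at the start of the episode above 0.025 m or angle between jar's own z axis and vertical above 0.25 rad).
It fails at once if the ink tin is shifted by more than 25 mm or tipped (distance of tin from where it was at the start of the episode above 0.025 m or angle between tin's own z axis and vertical above 0.25 rad).
It also fails if it takes over 70 s, if anything falls off the work surface, if the arm or the gripper's body presses on something with over 40 N, if the wrist force passes 120 N, or if a joint passes its speed limit or range.

ROBOT

A 7-joint arm with a two-finger parallel gripper is mounted at the origin on a cart in front of the work surface, level with it; the furniture and walls round the work are solid. World frame = base frame: x ahead of the robot, y to its left, z up, the work surface at z = 0. Lengths are in m, angles in rad, forces in N, time in s.
With the tool pointing down it reaches from about 0.425 to 0.875 m from the base axis. Payload 4.7 kg.
Tool frame: the origin (TCP) lies at the very end of the fingers, on their centre line; the grasp point (between the pads) lies behind it (ctrl.tcp_to_grasp is the y of the grasp point in the tool frame, in m); y points along the fingers, x is the direction in which the jaws open and shut, and the axes are right-handed (so a half turn about y gives the same grasp; the last joint's range is limited). The gripper opens to 87 mm and grips with 3 to 60 N. Pads are 19 mm wide; open, the fingers measure 117 mm over their backs; the gripper's body (75 mm by 190 mm) begins 51 mm behind the grasp point.
Start: joints at [-1.208, 0.321, -0.07, 1.45, 0.023, 1.371, -0.057], TCP at [0.222, 0.611, 0.223] pointing down, gripper open.
Joint ranges: [-2.86, 2.86], [-0.3, 2.09], [-1.38, 1.24], [0.06, 2.45], [-1.56, 4.7], [0.09, 2.05], [-2.69, 2.69]. Speed limits (rad/s): [2.57, 2.57, 3.14, 3.14, 3.14, 3.14, 3.14].

INTERFACE

Orientations are given as a rotation vector (axis times angle).
In Python, from bench import ctrl, get_image, workorder gives the robot as it stands.
- The arm moves only by the tool drive_tool, never from a script. Its argument "increments" is text: rows parted by semicolons, each of 5 numbers parted by spaces: the shift along the tool's x, y, z in mm, then the turn about the tool's y in degrees, then the closure in counts, from 0 (fully open) to 255 (shut). In form: tx ty tz yaw fingers; .... A call has 1 to 20 rows; each row shifts and turns the commanded pose from where the row before left it, along the tool's axes as they then stand; what a row does not reach is not made up. A row lasts 1/8 s, in which the tool goes at most 62.5 mm and 10.7 degrees, less where a joint would pass 70% of its speed; a pose out of reach is approached as far as the arm can. A call is refused whole if a number of a shift passes 62.5 or a number of a turn 10.7, either way. A call with a gripper value outside its range is refused whole. The fingers move at their own pace and stop on an object; "squeeze" is the grip in N (left out, the last holds). Time passes only in rows, so rows that do not move let the fingers close. It gives the time, the measured TCP pose, the force and the opening at its end, in the units of the state.
- ctrl.get_state(): the state, without advancing time (a new reading comes with each control period).
- get_image(name): name is "scene" or "top" or "wrist"; returns a dict with "img" (420x560x3 uint8, red, green, blue), "mtx" (3x3 intrinsics, pixels), "camera_from_world" (4x4, takes a point from world to camera coordinates). Camera axes: x right, y up, looking along -z (the intrinsics and any distortion apply to the point x, -y, -z); pixel columns grow to the right and rows downward; lengths in m; the calibration is good to about 2 mm. A picture is of the moment at which its call begins. There is no depth.
- workorder.close_job(): hands the job in, once; it reports no verdict.
The state is a dict: "time": time; "joint_positions": joint angles; "qd": joint speeds; "joint_torque": joint torques, N m; "position": TCP position; "tool_rot": TCP orientation; "ft_force": force on the tool from outside, world axes, zero at the start; "torque": the same for the moment, N m; "grip_width": opening from 0.0 (shut) to 1.0 (fully open).
Only numpy, scipy, OpenCV 4.12 (cv2) and the standard library are available. Lean on these libraries where they do the work, as an engineer would, in place of code of your own. Each camera call takes 0.05 s, during which the arm holds its last target.

## Working session

There is one attempt and no reset: what is moved stays moved. The work goes in short steps, Python scripts to look and compute and a tool call to move; the robot and the scene stay as the last step left them, time stands still between calls to the robot, and variables do not carry over. Pictures are saved under pics/ and viewed, and the job is handed in when it is done.

Besides the shell and the picture viewer there is one more tool, called after ">>>" by a JSON object that holds its "api" and its "payload". drive_tool: Moves the arm, as the interface text tells. Its arguments: {"type":"object","properties":{"increments":{"type":"string"},"squeeze":{"type":"number"}},"required":["increments"]}

```bash
ls; mkdir -p pics; python3 - <<'E'
from bench import ctrl,get_image
import cv2
print(ctrl.get_state(), ctrl.tcp_to_grasp)
for n in ["scene","top","wrist"]:
    d=get_image(n); cv2.imwrite(f"pics/{n}0.png",d["img"][:,:,::-1]); print(n,d["mtx"].tolist(),d["camera_from_world"].round(4).tolist(), [k for k in d])
E
```

```text
pics
{'time': 0.0, 'joint_positions': array([-1.20786128,  0.32181267, -0.07007737,  1.45169236,  0.02262442,
        1.37077879, -0.05688515]), 'qd': array([-0.00228252,  0.00127387, -0.00046617,  0.00142343, -0.0006778 ,
       -0.00024437,  0.0003513 ]), 'joint_torque': array([ 3.87464306e-04, -4.91284096e+01, -4.03589364e-01, -3.12527239e+01,
       -6.37747790e-02,  4.37710178e-02,  1.87242508e-04]), 'position': array([0.22204186, 0.61030784, 0.22145945]), 'tool_rot': array([-1.35548169, -0.94747745,  0.94993308]), 'ft_force': array([ 0.29231686,  0.37462006, -0.42611759]), 'torque': array([ 0.05001323, -0.04295041,  0.00856269]), 'grip_width': 1.0021178408312263} -0.0187
scene [[437.88097551539164, 0.0, 275.3068235180476], [0.0, 437.88097551539164, 205.10381033123087], [0.0, 0.0, 1.0]] [[0.823, -0.568, -0.0027, -0.3929], [0.4131, 0.5952, 0.6892, -0.3544], [-0.3899, -0.5684, 0.7245, -0.7221], [0.0, 0.0, 0.0, 1.0]] ['img', 'mtx', 'camera_from_world']
top [[539.1327178946376, 0.0, 283.41803982882124], [0.0, 539.1327178946376, 195.54274725262866], [0.0, 0.0, 1.0]] [[0.0155, -0.9998, -0.0089, 0.0902], [0.9952, 0.0145, 0.0963, -0.5419], [-0.0961, -0.0103, 0.9953, -1.3231], [0.0, 0.0, 0.0, 1.0]] ['img', 'mtx', 'camera_from_world']
wrist [[376.1823892646639, 0.0, 279.0870215460874], [0.0, 376.1823892646639, 211.49768607464588], [0.0, 0.0, 1.0]] [[0.3415, 0.9399, -0.0013, -0.6488], [-0.905, 0.3284, -0.2704, 0.0344], [-0.2537, 0.0935, 0.9627, -0.3907], [0.0, 0.0, 0.0, 1.0]] ['img', 'mtx', 'camera_from_world']
```

View pics/scene0.png

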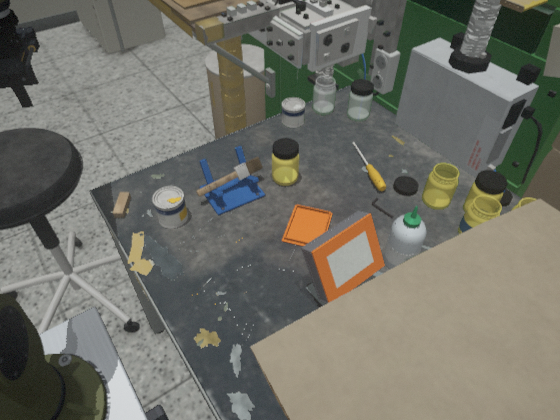

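View pics/top0.png

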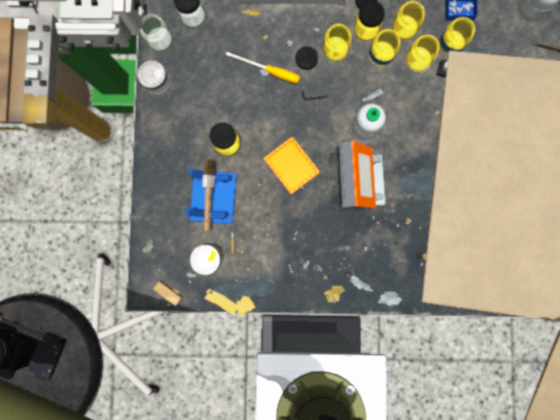

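View pics/wrist0.png

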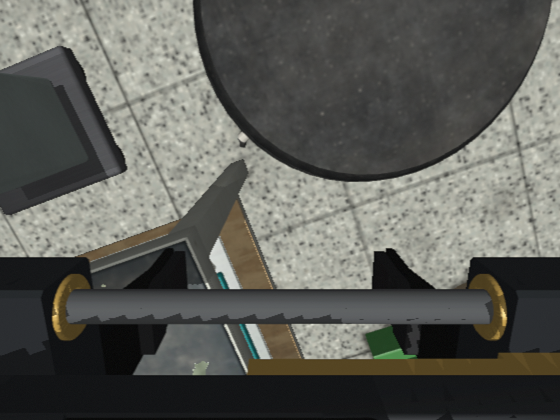

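```bash
python3 - <<'E'
from bench import ctrl,get_image,workorder
import bench
from scipy.spatial.transform import Rotation as R
s=ctrl.get_state()
print(R.from_rotvec(s['tool_rot']).as_matrix().round(4)); print(s['position'])
print([n for n in dir(ctrl) if n[0]!='_'],[n for n in dir(workorder) if n[0]!='_'],[n for n in dir(bench) if n[0]!='_'])
import cv2
d=get_image("scene")["img"]; cv2.imwrite("pics/s1.png",cv2.resize(d[120:320,90:470],None,fx=2,fy=2,interpolation=3)[:,:,::-1])
d=get_image("top")["img"]; cv2.imwrite("pics/t1.png",cv2.resize(d[90:290,160:420],None,fx=3,fy=3,interpolation=3)[:,:,::-1])
E
```

```text
[[ 3.417e-01 -4.000e-04 -9.398e-01]
 [ 9.398e-01 -1.400e-03  3.417e-01]
 [-1.500e-03 -1.000e+00 -1.000e-04]]
[0.22202829 0.61043462 0.22169121]
['MotionError', 'get_state', 'tcp_to_grasp'] ['close_job'] ['ctrl', 'get_image', 'workorder']
```

View pics/s1.png

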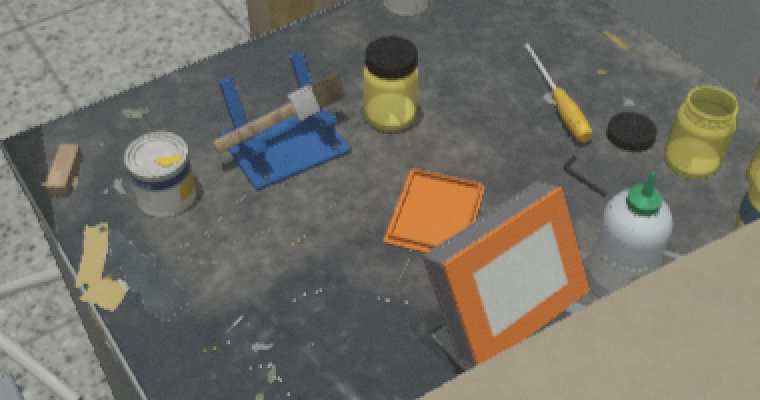

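View pics/t1.png

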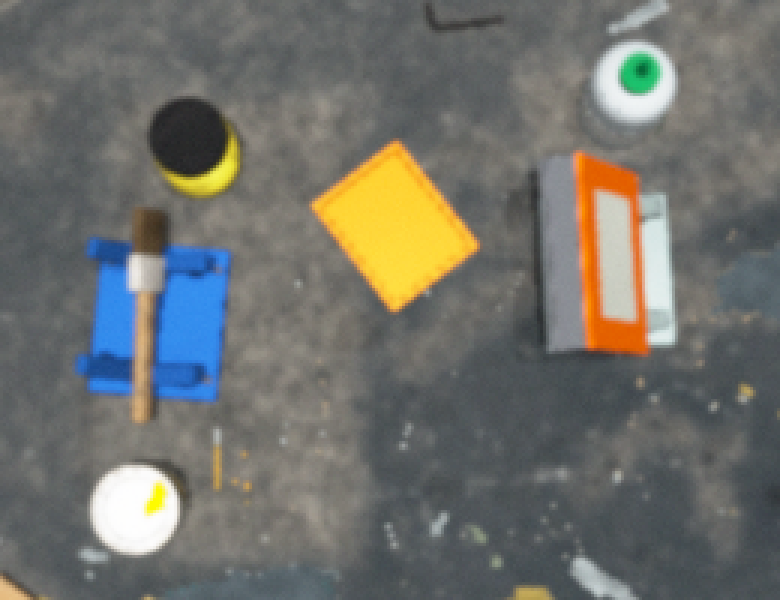

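```bash
cat > h.py <<'E'
import numpy as np, cv2
from bench import ctrl,get_image
from scipy.optimize import least_squares
from scipy.spatial.transform import Rotation as R
U=np.array([-.5,0,.866]);N=np.array([.866,0,.5])
C=np.array([-.005,0,.03]); SEAT=C+.06*U+.0175*N
def proj(d,P):
    P=np.atleast_2d(P); M=d["camera_from_world"]; c=P@M[:3,:3].T+M[:3,3]
    c=c*[1,-1,-1]; p=c@d["mtx"].T; return p[:,:2]/p[:,2:]
def plane(d,px,z):
    M=d["camera_from_world"];Rm=M[:3,:3];o=-Rm.T@M[:3,3]
    r=np.linalg.inv(d["mtx"])@[px[0],px[1],1]; r=Rm.T@(r*[1,-1,-1]); return o+r*(z-o[2])/r[2]
def T(x,y,yaw,P): return np.atleast_2d(P)@R.from_euler('z',yaw).as_matrix().T+[x,y,0]
def tool():
    s=ctrl.get_state(); return s['position'],R.from_rotvec(s['tool_rot']).as_matrix(),s
E
cat > m1.py <<'E'
from h import *
D={n:get_image(n) for n in("top","scene")}
t=lambda u,v:("top",u/3+160-.33,v/3+90-.33)
s=lambda u,v:("scene",u/2+90-.25,v/2+120-.25)
def fit(obs,x0):
    # obs: (localpt, (cam,u,v))
    f=lambda p:np.concatenate([proj(D[o[0]],T(*p,l))[0]-[o[1],o[2]] for l,o in obs])
    r=least_squares(f,x0,loss='soft_l1'); print(r.x.round(4), f(r.x).reshape(-1,2).round(1).tolist()); return r.x
F=lambda a,b,z=.008:np.array([a*.055,b*.065,z])
B=[(F(1,1),t(231,248)),(F(1,-1),t(217,402)),(F(-1,-1),t(88,393)),(F(1,-1),s(258,187)),(F(1,1),s(349,150))]
A=[(F(1,1),t(668,193)),(F(1,-1),t(677,346))]
b=fit(B,[.5,.2,-1.57])
# carrier in rest a: coordinates: along u a*60, n h, y b
Q=lambda a,bb,h:C+(.06+.06*a)*U+h*N+[0,bb*.075,0]
CA=[(Q(1,1,0),t(540,156)),(Q(1,-1,0),t(548,352)),(Q(1,1,.035),t(575,151)),(Q(1,-1,.035),t(585,352)),(Q(-1,1,.035),t(637,172)),(Q(-1,-1,.035),t(648,355)),
(Q(1,-1,.035),s(447,263)),(Q(1,1,.035),s(563,190)),(Q(-1,1,.035),s(590,293)),(Q(-1,-1,.035),s(477,363)),(Q(1,-1,0),s(427,256)),(Q(1,1,0),s(543,183))]
a=fit(A+CA,[.5,-.2,-1.57])
a2=fit(CA,[.5,-.2,-1.57])
np.save("ab.npy",np.array([a,b]))
for n,(x,y,z) in {"bottle":(633,80,.15),"jar":(187,136,.106),"tin":(137,507,.07)}.items(): print(n,plane(D["top"],t(x,y)[1:],z).round(3))
print("small lid",plane(D["top"],t(395,225)[1:],0.01))
print("brush", [plane(D["top"],t(*p)[1:],zz).round(3) for p,zz in [((143,420),.045),((150,210),.06)]])
for k in(0,1):
    p=[a,b][k]; print("xdir",[np.cos(p[2]),np.sin(p[2])],"seat",T(*p,SEAT),"corner",T(*p,C))
im=D["top"]["img"].copy()
for p,c in((a,(255,255,0)),(b,(255,0,255))):
    for poly in ([F(1,1),F(1,-1),F(-1,-1),F(-1,1)],[Q(1,1,0),Q(1,-1,0),Q(-1,-1,0),Q(-1,1,0)],[Q(1,1,.035),Q(1,-1,.035),Q(-1,-1,.035),Q(-1,1,.035)]):
        cv2.polylines(im,[(proj(D["top"],T(*p,np.array(poly)))*1).round().astype(int)],True,c,1)
cv2.imwrite("pics/ov1.png",cv2.resize(im[90:290,160:420],None,fx=3,fy=3)[:,:,::-1])
# edge of bench and board
for px in[(130,310),(425,300),(450,52)]: print(px,plane(D["top"],px,0).round(3))
E
python3 m1.py
```

```text
[ 0.5372  0.2777 -1.6295] [[-0.1, 0.4], [0.3, -0.1], [0.0, -0.3], [-1.2, 0.5], [1.1, -1.4]]
[ 0.5847 -0.1002 -1.526 ] [[-0.1, 0.1], [-0.6, -0.1], [0.1, 0.4], [0.0, -0.5], [2.4, 0.2], [1.9, -1.5], [0.9, 0.8], [-0.0, 0.0], [-1.6, -0.1], [0.5, -1.7], [0.6, -0.5], [1.2, 4.6], [-2.9, -1.3], [-2.1, -1.2]]
[ 0.5847 -0.1    -1.5273] [[0.1, 0.4], [-0.1, -0.6], [2.4, 0.2], [1.7, -1.5], [0.8, 0.8], [-0.1, 0.1], [-1.7, -0.2], [0.4, -1.7], [0.5, -0.5], [1.1, 4.5], [-3.0, -1.4], [-2.1, -1.2]]
bottle [ 0.715 -0.101  0.15 ]
jar [0.676 0.246 0.106]
tin [0.381 0.283 0.07 ]
small lid [0.62135432 0.07952323 0.01      ]
brush [array([0.452, 0.284, 0.045]), array([0.623, 0.281, 0.06 ])]
xdir [np.float64(0.04479427801491591), np.float64(-0.9989962325540184)] seat [[ 0.58379938 -0.08035428  0.09071   ]] corner [[ 0.58446436 -0.09518437  0.03      ]]
xdir [np.float64(-0.05862090694157736), np.float64(-0.9982803159781058)] seat [[0.53836904 0.29746524 0.09071   ]] corner [[0.53749881 0.28264577 0.03      ]]
(130, 310) [0.249 0.479 0.   ]
(425, 300) [ 0.286 -0.259  0.   ]
(450, 52) [ 0.926 -0.331  0.   ]
```

View pics/ov1.png

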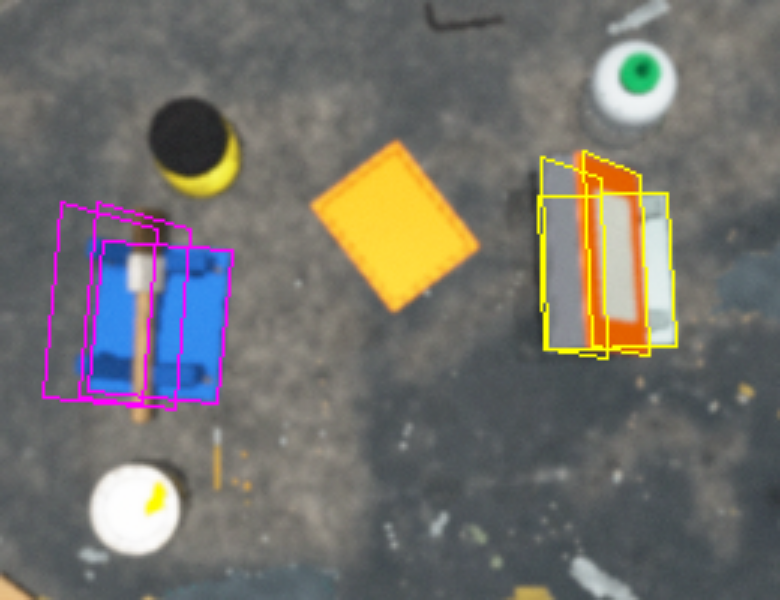

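>>> {"api": "drive_tool", "payload": {"increments": "-36 -5 26 0 0; -36 -5 26 0 0; -36 -5 26 0 0; -36 -5 26 0 0; -36 -5 26 0 0; -36 -5 26 0 0; 0 0 0 0 0"}}

```text
time: 1.23
position: [-0.0014, 0.4603, 0.2536]
tool_rot: [-1.351, -0.954, 0.952]
ft_force: [-0.1, 0.1, -0.2]
grip_width: 1.003
```

```bash
python3 - <<'E'
from h import *
p,M,s=tool(); print(p,M.round(3),s['joint_positions'].round(3),s['time'])
D={n:get_image(n) for n in("top","scene")}
def ray(d,px):
    M=d["camera_from_world"];Rm=M[:3,:3];o=-Rm.T@M[:3,3]
    r=np.linalg.inv(d["mtx"])@[px[0],px[1],1]; return o,Rm.T@(r*[1,-1,-1])
for a,b in[((424,300),(253,348)),((448,52),(545,203))]:
    o1,r1=ray(D["top"],a);o2,r2=ray(D["scene"],b)
    A=np.stack([r1,-r2],1);k=np.linalg.lstsq(A,o2-o1,rcond=None)[0];print(o1+k[0]*r1,o2+k[1]*r2)
cv2.imwrite("pics/s2.png",D["scene"]["img"][:,:,::-1])
E
```

```text
[-0.0013917   0.46030594  0.25361736] [[ 0.336  0.    -0.942]
 [ 0.942  0.002  0.336]
 [ 0.002 -1.     0.001]] [-1.383 -0.092 -0.231  1.843 -0.021  1.386 -0.382] 1.225
[ 0.3073815  -0.19792756  0.2367947 ] [ 0.30713791 -0.19781342  0.23678847]
[ 0.83698314 -0.25475016  0.23677971] [ 0.84182345 -0.26168063  0.24067507]
```

View pics/s2.png

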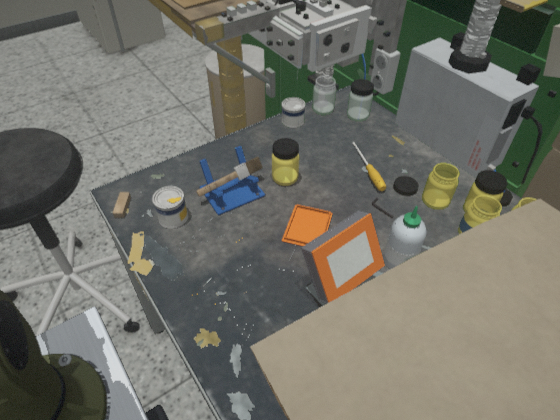

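>>> {"api": "drive_tool", "payload": {"increments": "-14 0 -5 0 0; -14 0 -5 0 0; -14 0 -5 0 0; -14 0 -5 0 0; -14 0 -5 0 0; -14 0 -5 0 0"}}

```text
time: 2.08
position: [0.0012, 0.3709, 0.2526]
tool_rot: [-1.354, -0.949, 0.948]
ft_force: [0.5, 0.3, 0.1]
grip_width: 1.002
```

```bash
cat > st.py <<'E'
from h import *
p,M,s=tool(); print(p.round(4),'\n',M.round(3),s['joint_positions'].round(3),s['time'],s['grip_width'],s['ft_force'].round(1))
y=M[:,1];print("tilt",np.degrees(np.arccos(-y[2])).round(1),"dir",y[:2].round(3))
E
python3 st.py
```

```text
[0.0012 0.3709 0.2526] 
 [[ 0.342  0.    -0.94 ]
 [ 0.94   0.     0.342]
 [ 0.    -1.    -0.   ]] [-1.379 -0.295 -0.208  2.01  -0.061  1.421 -0.347] 2.075 1.0016668598322989 [0.5 0.3 0.1]
tilt 0.0 dir [0. 0.]
```

>>> {"api": "drive_tool", "payload": {"increments": "-14 0 -5 0 0; -14 0 -5 0 0; -14 0 -5 0 0; -14 0 -5 0 0"}}

```text
time: 2.58
position: [0.001, 0.3525, 0.2472]
tool_rot: [-1.388, -0.934, 0.972]
ft_force: [0.5, -0.1, 0.4]
grip_width: 1.0
```

```bash
python3 st.py
```

```text
[0.001  0.3525 0.2472] 
 [[ 0.342  0.    -0.94 ]
 [ 0.939 -0.04   0.341]
 [-0.037 -0.999 -0.014]] [-1.455 -0.301 -0.148  2.028 -0.045  1.452 -0.367] 2.575 0.9999287051093058 [ 0.5 -0.1  0.4]
tilt 2.3 dir [ 0.   -0.04]
```

>>> {"api": "drive_tool", "payload": {"increments": "-28 0 -10 0 0; -28 0 -10 0 0; -28 0 -10 0 0; -28 0 -10 0 0; -28 0 -10 0 0; -28 0 -10 0 0"}}

```text
time: 3.32
position: [-0.0023, 0.2716, 0.2053]
tool_rot: [-1.534, -0.833, 1.107]
ft_force: [1.0, -0.9, -1.7]
grip_width: 0.997
```

```bash
python3 st.py
```

```text
[-0.0023  0.2716  0.2053] 
 [[ 0.337 -0.029 -0.941]
 [ 0.913 -0.237  0.334]
 [-0.232 -0.971 -0.053]] [-1.667 -0.301  0.037  2.133 -0.033  1.546 -0.404] 3.325 0.9970932235710278 [ 1.  -0.9 -1.7]
tilt 13.8 dir [-0.029 -0.237]
```

>>> {"api": "drive_tool", "payload": {"increments": "-28 -12 -10 0 0; -28 -12 -10 0 0; -28 -12 -10 0 0; -28 -12 -10 0 0"}}

```text
time: 3.82
position: [-0.0008, 0.2303, 0.2473]
tool_rot: [-1.627, -0.757, 1.202]
ft_force: [0.0, -0.3, 0.2]
grip_width: 1.003
```

```bash
python3 st.py
```

```text
[-0.0008  0.2303  0.2473] 
 [[ 0.327 -0.052 -0.944]
 [ 0.873 -0.364  0.323]
 [-0.361 -0.93  -0.074]] [-1.623 -0.301  0.024  2.08  -0.057  1.734 -0.373] 3.825 1.0034699938223086 [ 0.  -0.3  0.2]
tilt 21.6 dir [-0.052 -0.364]
```

>>> {"api": "drive_tool", "payload": {"increments": "-13 2 38 0 0; -13 2 38 0 0; -29 2 -23 0 0; -29 2 -23 0 0; -29 2 -23 0 0"}}

```text
time: 4.45
position: [-0.071, 0.1978, 0.2475]
tool_rot: [-1.683, -0.739, 1.256]
ft_force: [-0.5, -0.9, 1.0]
grip_width: 1.004
```

```bash
python3 st.py
```

```text
[-0.071   0.1978  0.2475] 
 [[ 0.311 -0.043 -0.95 ]
 [ 0.851 -0.432  0.298]
 [-0.423 -0.901 -0.097]] [-1.494 -0.3   -0.247  2.094 -0.181  1.776 -0.467] 4.45 1.003855840817894 [-0.5 -0.9  1. ]
tilt 25.7 dir [-0.043 -0.432]
```

>>> {"api": "drive_tool", "payload": {"increments": "-26 2 -30 0 0; -26 2 -30 0 0; -26 2 -30 0 0"}}

```text
time: 4.82
position: [-0.038, 0.1719, 0.2487]
tool_rot: [-1.759, -0.674, 1.275]
ft_force: [1.0, 0.1, 0.4]
grip_width: 1.002
```

```bash
python3 st.py
```

```text
[-0.038   0.1719  0.2487] 
 [[ 0.338 -0.049 -0.94 ]
 [ 0.805 -0.503  0.315]
 [-0.488 -0.863 -0.13 ]] [-1.649 -0.302 -0.042  2.127 -0.124  1.834 -0.474] 4.825 1.0016315763022967 [1.  0.1 0.4]
tilt 30.3 dir [-0.049 -0.503]
```

```bash
cat > go.py <<'E'
from h import *
A,B=np.load("ab.npy")
def rest(k,u,n,y):
    p=A if k=='a' else B
    return T(*p,C+u*U+n*N+np.array([0,y,0]))[0]
def nvec(k):
    p=A if k=='a' else B
    return R.from_euler('z',p[2]).apply(N)
def delta(target,xdir=None,p=None,M=None):
    if p is None: p,M,_=tool()
    th=0
    if xdir is not None:
        c=xdir@M[:,0];s_=xdir@M[:,2]; th=-np.degrees(np.arctan2(s_,c))
    return (M.T@(np.array(target)-p)*1000).round(1), round(th,2)
E
python3 - <<'E'
from go import *
p,M,s=tool()
print(rest('b',.002,.006,.005))
pre=rest('b',.122,.006,.005);print(pre)
print(delta([.2,.36,.30],-nvec('b')))
E
```

```text
[0.54224424 0.27816388 0.034732  ]
[0.54576149 0.3380607  0.138652  ]
(array([ 206.7, -150.7, -171.1]), np.float64(-16.86))
```

>>> {"api": "drive_tool", "payload": {"increments": "34.5 -25 -28.5 0 0; 34.5 -25 -28.5 0 0; 34.5 -25 -28.5 0 0; 34.5 -25 -28.5 0 0; 34.5 -25 -28.5 0 0; 34.5 -25 -28.5 0 0; 0 0 0 -8.4 161; 0 0 0 -8.4 161; 0 0 0 0 161"}}

```text
time: 5.95
position: [0.1947, 0.3635, 0.2971]
tool_rot: [-1.578, -0.845, 1.565]
ft_force: [0.6, -0.1, -0.3]
grip_width: 0.744
```

```bash
python3 st.py; python3 - <<'E'
from go import *
print(delta(rest('b',.122,.006,.005),-nvec('b')))
E
```

```text
[0.1947 0.3635 0.2971] 
 [[ 0.036 -0.05  -0.998]
 [ 0.862 -0.504  0.057]
 [-0.506 -0.862  0.024]] [-1.468  0.18   0.255  1.583  0.094  1.897  0.322] 5.95 0.7439001628544142 [ 0.6 -0.1 -0.3]
tilt 30.5 dir [-0.05  -0.504]
(array([  71.1,  132. , -355.7]), np.float64(0.8))
```

>>> {"api": "drive_tool", "payload": {"increments": "10 8 -51 0 161; 10 8 -51 0 161; 10 8 -51 0 161; 10 8 -51 0 161; 10 8 -51 0 161; 10 8 -51 0 161; 10 8 -50 0 161; 0 0 0 0.8 161; 0 0 0 0 161"}}

```text
time: 7.08
position: [0.5488, 0.3768, 0.2045]
tool_rot: [-1.585, -0.838, 1.553]
ft_force: [-0.0, 0.9, 0.1]
grip_width: 0.369
```

```bash
python3 st.py; python3 - <<'E'
from go import *
for u in(.122,.002): print(delta(rest('b',u,.006,.005),-nvec('b')))
for n in["scene","wrist"]:
    d=get_image(n)["img"]
    if n=="scene": d=cv2.resize(d[60:260,140:340],None,fx=3,fy=3,interpolation=3)
    cv2.imwrite(f"pics/{n}3.png",d[:,:,::-1])
E
```

```text
[0.5488 0.3768 0.2045] 
 [[ 0.049 -0.05  -0.998]
 [ 0.861 -0.504  0.068]
 [-0.506 -0.862  0.018]] [-1.041  0.704  0.407  1.084  0.115  1.777  0.837] 7.075 0.3693689970862972 [-0.   0.9  0.1]
tilt 30.4 dir [-0.05  -0.504]
(array([-0.2, 76.5, -0.8]), np.float64(0.07))
(array([  0.6, 196.4,  -3.2]), np.float64(0.07))
```

View pics/scene3.png

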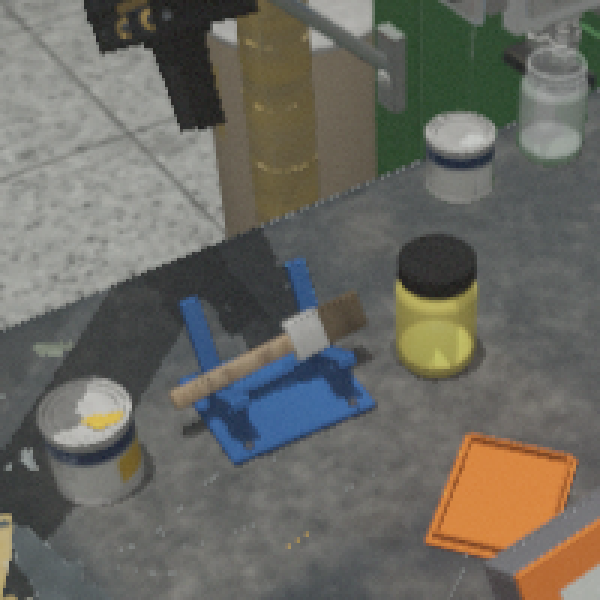

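View pics/wrist3.png

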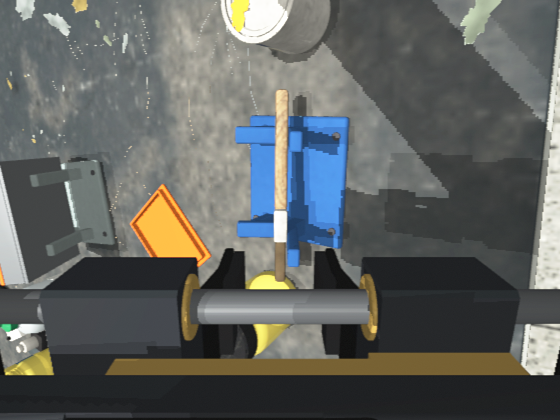

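>>> {"api": "drive_tool", "payload": {"increments": "0 40 0 0 161; 0 40 0 0 161; 0 40 -1 0 161; 0 30 -1 0 161; 0 16 -1 0 161; 0 15 0 0 161; 0 15 0 0 161; 0 0 0 0 161"}}

```text
time: 8.18
position: [0.5423, 0.2773, 0.0351]
tool_rot: [-1.585, -0.838, 1.555]
ft_force: [-0.9, -0.1, 0.1]
grip_width: 0.365
```

```bash
python3 st.py; python3 - <<'E'
from go import *
for u in(.002,): print(delta(rest('b',u,.006,.005),-nvec('b')))
for n in["scene","wrist"]:
    d=get_image(n)["img"]
    if n=="scene": d=cv2.resize(d[100:240,140:340],None,fx=4,fy=4,interpolation=3)
    cv2.imwrite(f"pics/{n}4.png",d[:,:,::-1])
E
```

```text
[0.5423 0.2773 0.0351] 
 [[ 0.048 -0.05  -0.998]
 [ 0.861 -0.505  0.066]
 [-0.507 -0.862  0.019]] [-1.008  0.695  0.406  1.465  0.131  1.395  0.821] 8.175 0.3648174680568845 [-0.9 -0.1  0.1]
tilt 30.5 dir [-0.05  -0.505]
(array([ 0.9, -0.1,  0.1]), np.float64(0.15))
```

View pics/scene4.png

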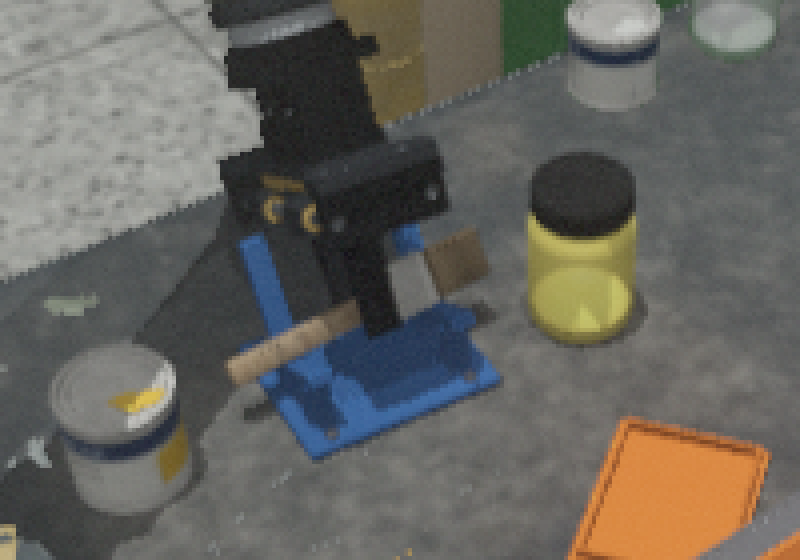

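View pics/wrist4.png

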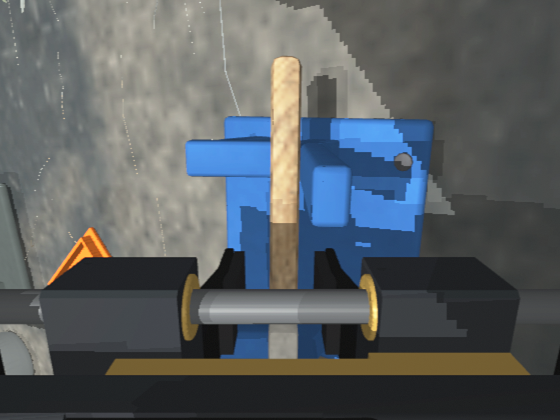

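>>> {"api": "drive_tool", "payload": {"increments": "0 0 0 0 255; 0 0 0 0 255; 0 0 0 0 255; 0 0 0 0 255; 0 -20 0 0 255; 0 -40 0 0 255; 0 -40 0 0 255; 0 0 0 0 255", "squeeze": 15}}

```text
time: 9.28
position: [0.5487, 0.3313, 0.1246]
tool_rot: [-1.585, -0.848, 1.55]
ft_force: [-0.3, -0.6, -0.6]
grip_width: 0.138
```

```bash
python3 st.py; python3 - <<'E'
from go import *
print(delta([.43,.13,.12]),delta([.43,.10,.03]))
for n in["scene"]:
    d=get_image(n)["img"]
    if n=="scene": d=cv2.resize(d[80:260,140:340],None,fx=3,fy=3,interpolation=3)
    cv2.imwrite(f"pics/{n}5.png",d[:,:,::-1])
E
```

```text
[0.5487 0.3313 0.1246] 
 [[ 0.048 -0.044 -0.998]
 [ 0.864 -0.5    0.063]
 [-0.502 -0.865  0.014]] [-1.033  0.679  0.407  1.289  0.125  1.585  0.828] 9.275 0.13774014804741877 [-0.3 -0.6 -0.6]
tilt 30.1 dir [-0.044 -0.5  ]
(array([-177.2,  109.8,  105.7]), 0) (array([-158. ,  202.6,  102.6]), 0)
```

View pics/scene5.png

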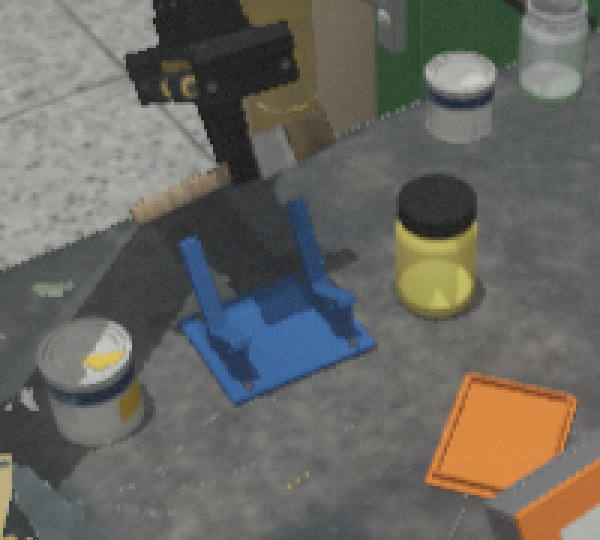

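>>> {"api": "drive_tool", "payload": {"increments": "-40 0 0 0 255; -40 0 0 0 255; -40 0 0 0 255; -38 0 0 0 255; 0 20 34 0 255; 0 20 34 0 255; 0 20 34 0 255; 0 40 0 0 255; 0 40 0 0 255; 0 25 0 0 255; 0 15 0 0 255; 0 15 0 0 255; 0 5 0 0 255; 0 0 0 0 255"}}

```text
time: 11.08
position: [0.4288, 0.0984, 0.0313]
tool_rot: [-1.585, -0.84, 1.554]
ft_force: [0.6, -0.6, -0.2]
grip_width: 0.135
```

```bash
python3 st.py; python3 - <<'E'
from go import *
for n in["scene"]:
    d=get_image(n)["img"]
    if n=="scene": d=cv2.resize(d[150:350,140:400],None,fx=3,fy=3,interpolation=3)
    cv2.imwrite(f"pics/{n}6.png",d[:,:,::-1])
E
```

```text
[0.4288 0.0984 0.0313] 
 [[ 0.048 -0.048 -0.998]
 [ 0.861 -0.504  0.066]
 [-0.506 -0.863  0.017]] [-1.03   0.347  0.47   1.999  0.28   1.18   0.798] 11.075 0.13454251345994028 [ 0.6 -0.6 -0.2]
tilt 30.4 dir [-0.048 -0.504]
```

View pics/scene6.png

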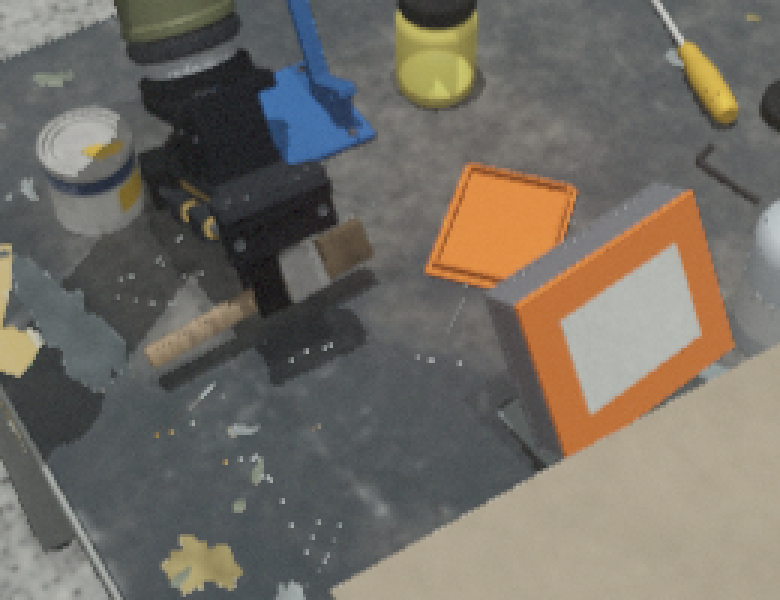

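>>> {"api": "drive_tool", "payload": {"increments": "0 9 0 0 255; 0 0 0 0 215; 0 0 0 0 200; 0 0 0 0 180; 0 0 0 0 175; 0 -20 0 0 175; 0 -40 0 0 175; 0 -40 0 0 175; 0 -40 0 0 100; 0 -40 0 0 50"}}

```text
time: 12.38
position: [0.4368, 0.185, 0.18]
tool_rot: [-1.585, -0.841, 1.554]
ft_force: [0.9, 0.3, 0.2]
grip_width: 0.459
```

```bash
python3 st.py; python3 - <<'E'
from go import *
for n in["scene","top"]:
    d=get_image(n)["img"]
    if n=="scene": d=cv2.resize(d[120:320,140:400],None,fx=3,fy=3,interpolation=3)
    cv2.imwrite(f"pics/{n}7.png",d[:,:,::-1])
# carrier grasp candidates
na=nvec('a');p,M,s=tool();print("n.y",na@M[:,1],"u.y",R.from_euler('z',A[2]).apply(U)@M[:,1], R.from_euler('z',A[2]).apply([0,1,0])@M[:,1])
for t in(rest('a',.20,.0175,0),rest('a',.085,.0175,0)): print(t.round(3),delta(t,-na),delta(t,na))
E
```

```text
[0.4368 0.185  0.18  ] 
 [[ 0.048 -0.048 -0.998]
 [ 0.861 -0.504  0.066]
 [-0.506 -0.863  0.018]] [-1.112  0.262  0.446  1.746  0.266  1.535  0.791] 12.375 0.45944889880825307 [0.9 0.3 0.2]
tilt 30.4 dir [-0.048 -0.504]
n.y -0.002430942020233917 u.y -0.9978650528023287 -0.06492774756331682
[ 0.581 -0.01   0.212] (array([-179.9,   66.8, -153.7]), np.float64(-4.94)) (array([-179.9,   66.8, -153.7]), np.float64(175.06))
[ 0.583 -0.068  0.112] (array([-179.5,  181.6, -161.2]), np.float64(-4.94)) (array([-179.5,  181.6, -161.2]), np.float64(175.06))
```

View pics/scene7.png

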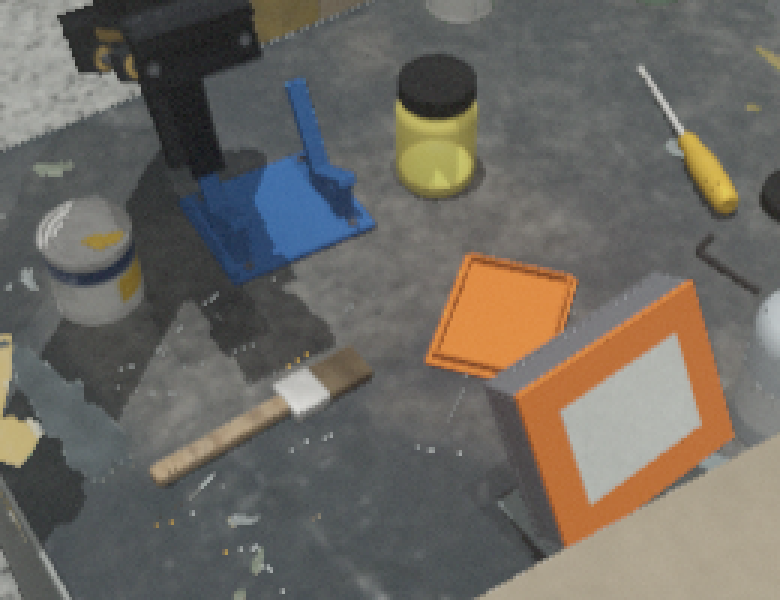

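View pics/top7.png

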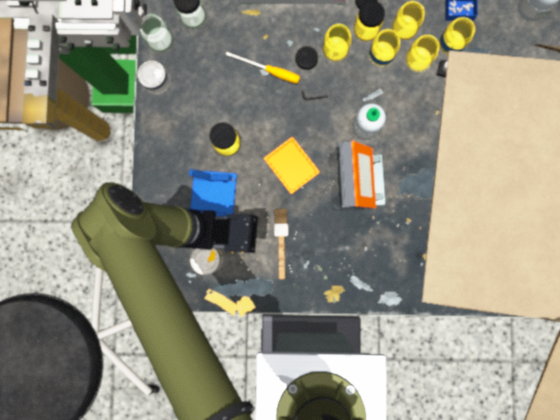

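>>> {"api": "drive_tool", "payload": {"increments": "-45 0 0 0 0; -45 0 0 0 0; -45 0 0 0 0; -45 0 0 0 0; 0 10 -51 0 0; 0 10 -51 0 0; 0 10 -51 0 0; 0 10 0 -4.9 0; 0 0 0 0 0"}}

```text
time: 13.6
position: [0.5781, -0.0021, 0.231]
tool_rot: [-1.527, -0.881, 1.632]
ft_force: [0.7, -0.0, 0.5]
grip_width: 1.004
```

```bash
python3 st.py; python3 - <<'E'
from go import *
na=nvec('a')
for t in(rest('a',.066,.0175,0),): print(t.round(3),delta(t,-na))
d=get_image("scene");p,M,s=tool()
t=rest('a',.066,.0175,0)
im=d["img"].copy()
for n in(0,.035): 
    for k in(-.075,.075): cv2.circle(im,tuple(proj(d,rest('a',.12,n,k))[0].round().astype(int)),2,(0,255,0),-1)
cv2.circle(im,tuple(proj(d,p)[0].round().astype(int)),2,(255,0,0),-1)
cv2.imwrite("pics/s8.png",cv2.resize(im[120:340,200:460],None,fx=2.7,fy=2.7,interpolation=3)[:,:,::-1])
d=get_image("wrist");im=d["img"].copy()
for n in(0,.035): 
    for k in(-.075,.075): cv2.circle(im,tuple(proj(d,rest('a',.12,n,k))[0].round().astype(int)),3,(0,255,0),-1)
cv2.imwrite("pics/w8.png",im[:,:,::-1])
E
```

```text
[ 0.5781 -0.0021  0.231 ] 
 [[-0.037 -0.052 -0.998]
 [ 0.863 -0.505 -0.005]
 [-0.504 -0.861  0.063]] [-0.85   0.329  0.632  1.596  0.312  1.465  1.304] 13.6 1.003787149741887 [ 0.7 -0.   0.5]
tilt 30.5 dir [-0.052 -0.505]
[ 0.584 -0.077  0.096] (array([  3. , 154.1, -13.7]), np.float64(-0.14))
```

View pics/s8.png

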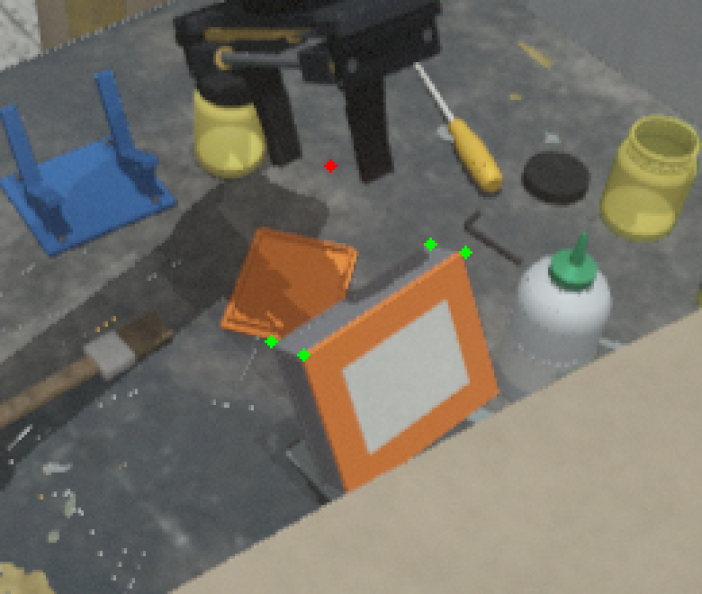

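View pics/w8.png

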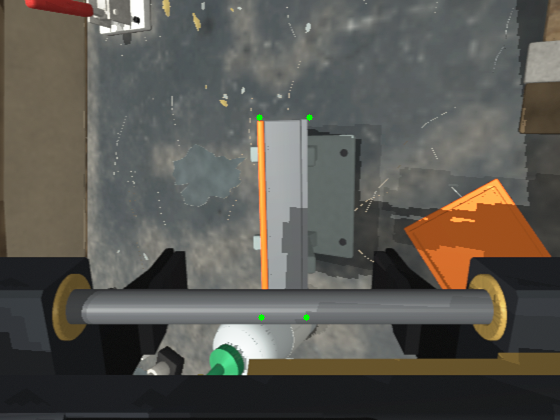

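>>> {"api": "drive_tool", "payload": {"increments": "1 0 -7 0 0; 1 0 -7 0 0; 1 30 0 0 0; 0 40 0 0 0; 0 34 0 0 0; 0 25 0 0 0; 0 15 0 0 0; 0 10 0 0 0; 0 0 0 0 0"}}

```text
time: 14.82
position: [0.5855, -0.0757, 0.0973]
tool_rot: [-1.528, -0.886, 1.631]
ft_force: [-0.0, -0.2, -0.2]
grip_width: 1.0
```

```bash
python3 st.py; python3 - <<'E'
from go import *
na=nvec('a')
for t in(rest('a',.066,.0175,0),): print(t.round(3),delta(t,-na))
d=get_image("scene")
cv2.imwrite("pics/s9.png",cv2.resize(d["img"][120:340,200:460],None,fx=2.7,fy=2.7,interpolation=3)[:,:,::-1])
E
```

```text
[ 0.5855 -0.0757  0.0973] 
 [[-0.038 -0.048 -0.998]
 [ 0.864 -0.504 -0.008]
 [-0.502 -0.862  0.061]] [-0.738  0.444  0.637  1.756  0.281  1.162  1.333] 14.825 1.0000856797878248 [-0.  -0.2 -0.2]
tilt 30.4 dir [-0.048 -0.504]
[ 0.584 -0.077  0.096] (array([-0.7,  2.2,  1.8]), np.float64(-0.08))
```

View pics/s9.png

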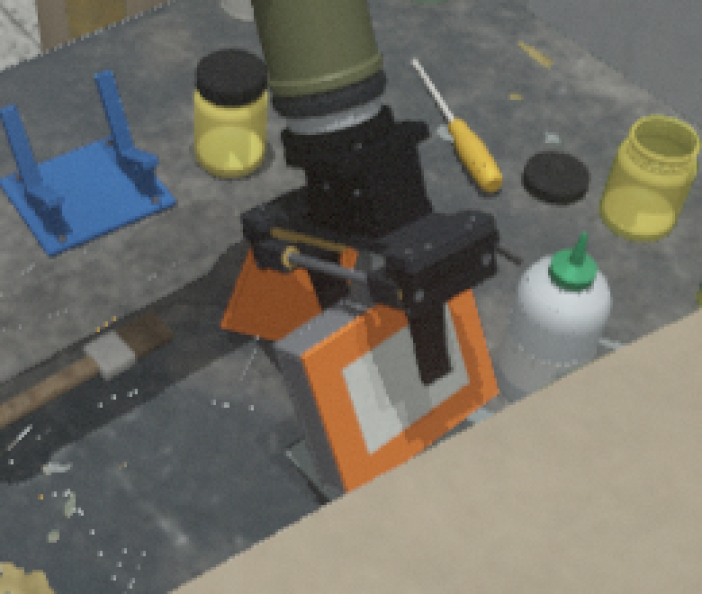

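>>> {"api": "drive_tool", "payload": {"increments": "0 0 0 0 255; 0 0 0 0 255; 0 0 0 0 255; 0 0 0 0 255; 0 0 0 0 255; 0 0 0 0 255; 0 -10 0 0 255; 0 -20 0 0 255; 0 0 0 0 255", "squeeze": 28}}

```text
time: 16.0
position: [0.588, -0.06, 0.1245]
tool_rot: [-1.529, -0.889, 1.631]
ft_force: [0.2, -1.3, -2.4]
grip_width: 0.401
```

```bash
python3 st.py; python3 - <<'E'
from go import *
d=get_image("scene")
cv2.imwrite("pics/s10.png",cv2.resize(d["img"][120:340,200:460],None,fx=2.7,fy=2.7,interpolation=3)[:,:,::-1])
d=get_image("wrist");cv2.imwrite("pics/w10.png",d["img"][:,:,::-1])
E
```

```text
[ 0.588  -0.06    0.1245] 
 [[-0.038 -0.046 -0.998]
 [ 0.864 -0.504 -0.01 ]
 [-0.502 -0.863  0.059]] [-0.762  0.418  0.638  1.724  0.287  1.222  1.328] 16.0 0.4005819000399843 [ 0.2 -1.3 -2.4]
tilt 30.4 dir [-0.046 -0.504]
```

View pics/s10.png

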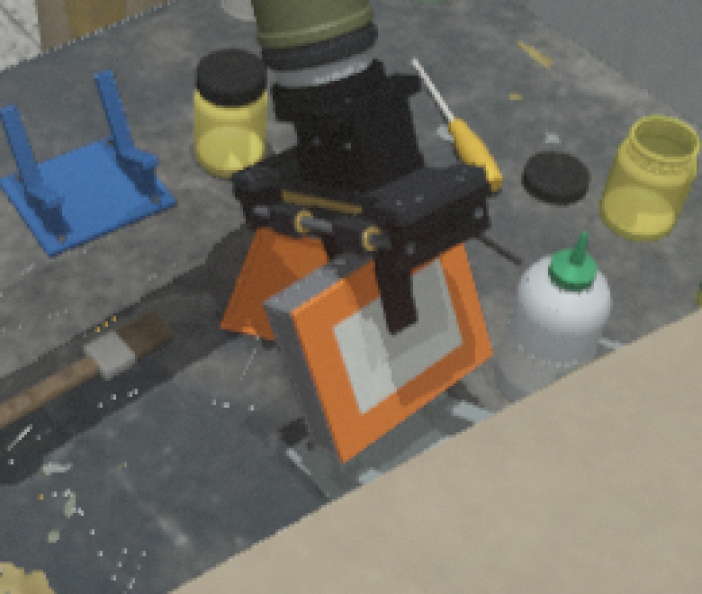

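View pics/w10.png

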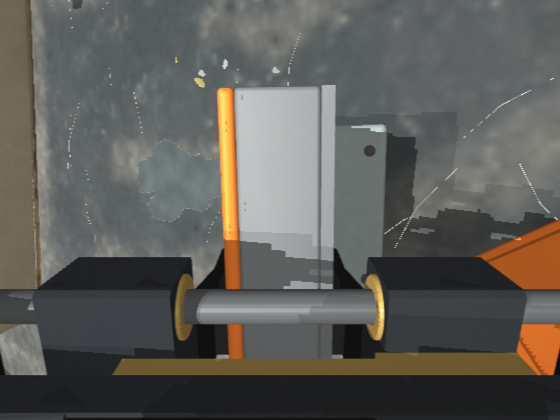

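>>> {"api": "drive_tool", "payload": {"increments": "0 -25 0 0 255; 0 -35 0 0 255; 0 -40 0 0 255; 16 -31 11 0 255; 16 -31 11 0 255; 16 -31 11 0 255; 16 -31 11 0 255; 15 0 11 0 255; 0 0 0 0 255", "squeeze": 35}}

```text
time: 17.23
position: [0.5384, 0.1209, 0.2778]
tool_rot: [-1.524, -0.886, 1.635]
ft_force: [-0.2, -0.5, -2.7]
grip_width: 0.402
```

```bash
python3 st.py; python3 - <<'E'
from go import *
print(delta(rest('b',.2,.0175,0),nvec('b')))
d=get_image("scene")
cv2.imwrite("pics/s11.png",d["img"][:,:,::-1])
E
```

```text
[0.5384 0.1209 0.2778] 
 [[-0.041 -0.05  -0.998]
 [ 0.863 -0.504 -0.01 ]
 [-0.503 -0.862  0.064]] [-1.001  0.316  0.575  1.503  0.285  1.646  1.156] 17.225 0.40186005019444937 [-0.2 -0.5 -2.7]
tilt 30.5 dir [-0.05  -0.504]
(array([245.7, -67.8, -10.8]), np.float64(-174.74))
```

View pics/s11.png

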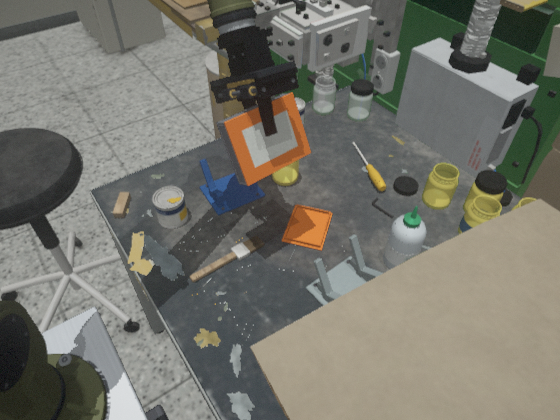

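>>> {"api": "drive_tool", "payload": {"increments": "0 0 0 5 255; 0 0 0 9 255; 0 0 0 10.5 255; 0 0 0 10.5 255; 0 0 0 10.5 255; 0 0 0 10.5 255; 0 0 0 10.5 255; 0 0 0 10.5 255; 0 0 0 10.5 255; 0 0 0 10.5 255; 0 0 0 10.5 255; 0 0 0 10.5 255; 0 0 0 10.5 255; 0 0 0 10.5 255; 0 0 0 10.5 255; 0 0 0 10.5 255; 0 0 0 10.5 255; 0 0 0 9 255; 0 0 0 5 255; 0 0 0 0 255"}}

```text
time: 19.77
position: [0.5397, 0.1181, 0.2797]
tool_rot: [-1.583, 0.988, -1.632]
ft_force: [0.3, 0.5, -2.7]
grip_width: 0.399
```

```bash
python3 st.py; python3 - <<'E'
from go import *
print(delta(rest('b',.2,.0175,0),nvec('b')))
d=get_image("scene")
cv2.imwrite("pics/s12.png",cv2.resize(d["img"][40:240,160:360],None,fx=3,fy=3,interpolation=3)[:,:,::-1])
d=get_image("wrist");cv2.imwrite("pics/w12.png",d["img"][:,:,::-1])
E
```

```text
[0.5397 0.1181 0.2797] 
 [[-0.059 -0.05   0.997]
 [-0.86  -0.504 -0.077]
 [ 0.507 -0.862 -0.013]] [-1.379  0.491  1.163  1.513  0.054  1.602 -1.87 ] 19.775 0.39852898128889785 [ 0.3  0.5 -2.7]
tilt 30.5 dir [-0.05  -0.504]
(array([-248.8,  -67.5,  -15.4]), np.float64(-0.52))
```

View pics/s12.png

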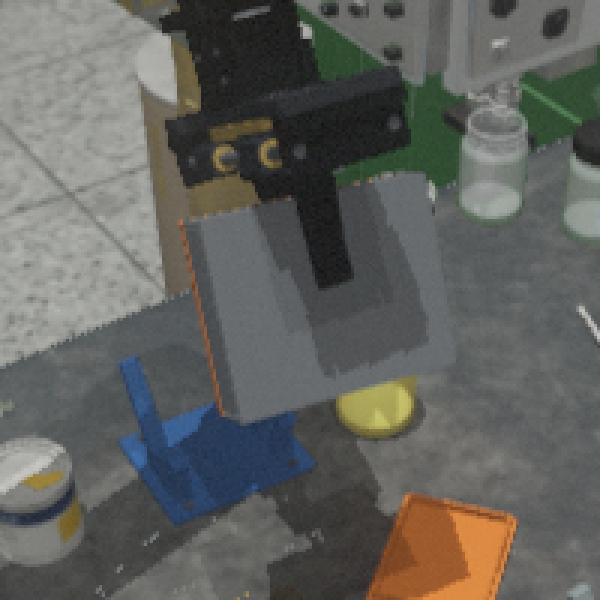

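View pics/w12.png

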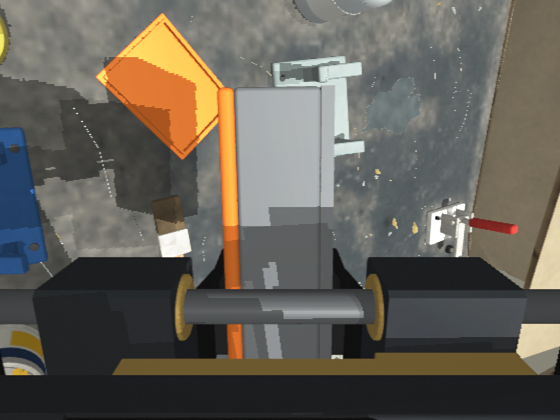

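```bash
cat > car.py <<'E'
from go import *
pg=np.array([.5855,-.0757,.0973]); Mg=R.from_rotvec([-1.528,-.886,1.631]).as_matrix()
def axes(k,flip):
    Rz=R.from_euler('z',(A if k=='a' else B)[2]).as_matrix()
    u,n,y=Rz@U,Rz@N,Rz@[0,1,0]
    return np.stack([-u,-y if flip else y,-n if flip else n],1)
Cr=Mg.T@axes('a',False); co=Mg.T@(rest('a',.06,.0175,0)-pg)
def carrier(p,M): return p+M@co, M@Cr
if __name__=="__main__":
    p,M,s=tool(); c,Rc=carrier(p,M); W=axes('b',True)
    E=R.from_matrix(W.T@Rc).as_rotvec(degrees=True); print("err rotvec in carrier axes deg",E.round(2),"co",co.round(4))
    for g in(.08,.012,.004,0):
        t=rest('b',.06+g,.0175,0); print(g,(M.T@(t-c)*1000).round(1))
E
python3 car.py
```

```text
err rotvec in carrier axes deg [0.35 0.56 5.22] co [-0.0006  0.0081  0.0013]
0.08 [-248.1  -15.   -15.2]
0.012 [-248.6   53.   -13.8]
0.004 [-248.7   61.   -13.7]
0 [-248.7   65.   -13.6]
```

>>> {"api": "drive_tool", "payload": {"increments": "-30 -3 -3 0 255; -45 -3 -3 0 255; -45 -3 -3 0 255; -45 -3 -3 0 255; -45 -3 -3 0 255; -35 0 0 0 255; 0 0 0 -0.5 255; 0 0 0 0 255"}}

```text
time: 20.88
position: [0.5401, 0.3388, 0.1694]
tool_rot: [-1.588, 0.982, -1.623]
ft_force: [0.9, -0.2, -2.5]
grip_width: 0.404
```

```bash
python3 st.py; python3 car.py; python3 - <<'E'
from car import *
p,M,s=tool();c,Rc=carrier(p,M)
K=[]
for z in(-.0175,.0175):
    K.append(np.array([c+Rc@np.array([a*.06,b*.075,z]) for a,b in((1,1),(1,-1),(-1,-1),(-1,1))]))
for n in("scene","wrist"):
    d=get_image(n);im=cv2.resize(d["img"],None,fx=3,fy=3,interpolation=3)
    for k in K: cv2.polylines(im,[(proj(d,k)*3+1).round().astype(int)],True,(0,255,0),1)
    bars=[np.array([rest('b',0,0,y),rest('b',.075,0,y)]) for y in(-.055,-.039,.039,.055)]+[np.array([rest('b',0,0,y),rest('b',0,.05,y)]) for y in(-.055,-.039,.039,.055)]
    for k in bars: cv2.polylines(im,[(proj(d,k)*3+1).round().astype(int)],False,(255,0,255),1)
    if n=="scene": im=im[200:750,400:1100]
    else: im=cv2.resize(im,None,fx=.45,fy=.45,interpolation=cv2.INTER_AREA)
    cv2.imwrite(f"pics/{n}13.png",im[:,:,::-1])
E
```

```text
[0.5401 0.3388 0.1694] 
 [[-0.05  -0.049  0.998]
 [-0.861 -0.504 -0.067]
 [ 0.506 -0.863 -0.017]] [-1.342  0.811  0.97   1.258 -0.195  1.663 -2.073] 20.875 0.40378093355219585 [ 0.9 -0.2 -2.5]
tilt 30.4 dir [-0.049 -0.504]
err rotvec in carrier axes deg [-0.13  0.55  5.17] co [-0.0006  0.0081  0.0013]
0.08 [-2.9  0.6 -0.5]
0.012 [-3.4 68.6  0.8]
0.004 [-3.4 76.6  1. ]
0 [-3.5 80.6  1.1]
```

View pics/scene13.png

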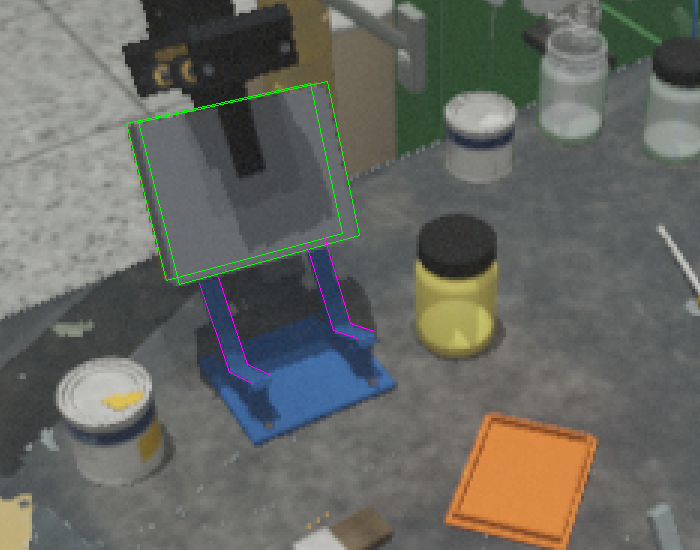

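View pics/wrist13.png

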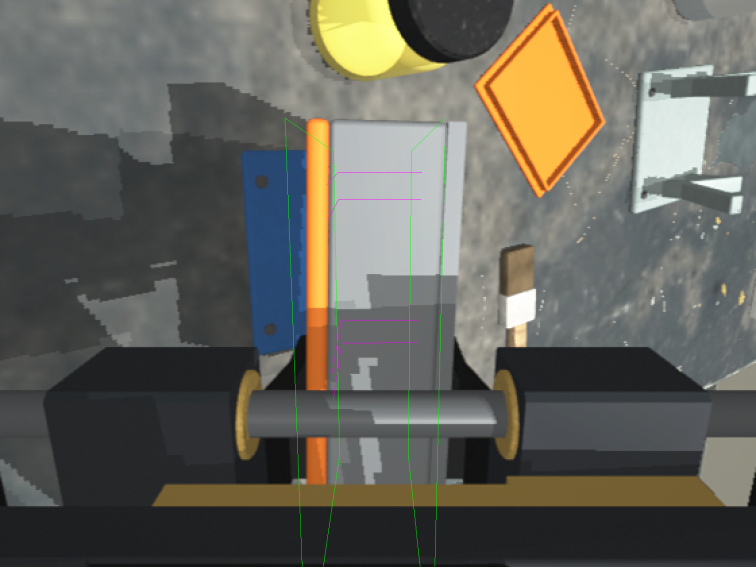

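>>> {"api": "drive_tool", "payload": {"increments": "0 25 0 0 255; 0 25 0 0 255; 0 15 0 0 255; 0 6 0 0 255; 0 0 0 0 255"}}

```text
time: 21.6
position: [0.5365, 0.3039, 0.1084]
tool_rot: [-1.587, 0.982, -1.622]
ft_force: [0.5, -0.5, -1.9]
grip_width: 0.401
```

```bash
python3 st.py; python3 car.py; cat > ov.py <<'E'
from car import *
import sys
p,M,s=tool();c,Rc=carrier(p,M)
K=[]
for z in(-.0175,.0175):
    K.append(np.array([c+Rc@np.array([a*.06,b*.075,z]) for a,b in((1,1),(1,-1),(-1,-1),(-1,1))]))
for n in("scene","wrist"):
    d=get_image(n);im=cv2.resize(d["img"],None,fx=4,fy=4,interpolation=3)
    if len(sys.argv)<3:
      for k in K: cv2.polylines(im,[(proj(d,k)*4+1.5).round().astype(int)],True,(0,255,0),1)
    bars=[np.array([rest('b',0,0,y),rest('b',.075,0,y)]) for y in(-.055,-.039,.039,.055)]+[np.array([rest('b',0,0,y),rest('b',0,.05,y)]) for y in(-.055,-.039,.039,.055)]
    f=T(*B,np.array([[.055,.065,.008],[.055,-.065,.008],[-.055,-.065,.008],[-.055,.065,.008],[.055,.065,.008]]));bars.append(f)
    for k in bars: cv2.polylines(im,[(proj(d,k)*4+1.5).round().astype(int)],False,(255,0,255),1)
    if n=="scene": im=im[380:980,620:1340]
    else: im=cv2.resize(im,None,fx=.34,fy=.34,interpolation=cv2.INTER_AREA)
    cv2.imwrite(f"pics/{n}{sys.argv[1]}.png",im[:,:,::-1])
E
python3 ov.py 14
```

```text
[0.5365 0.3039 0.1084] 
 [[-0.05  -0.048  0.998]
 [-0.862 -0.503 -0.067]
 [ 0.505 -0.863 -0.017]] [-1.355  0.816  0.962  1.398 -0.2    1.526 -2.065] 21.6 0.400886296322883 [ 0.5 -0.5 -1.9]
tilt 30.4 dir [-0.048 -0.503]
err rotvec in carrier axes deg [-0.13  0.51  5.14] co [-0.0006  0.0081  0.0013]
0.08 [ -2.3 -69.7  -0.3]
0.012 [-2.7 -1.7  1. ]
0.004 [-2.8  6.3  1.2]
0 [-2.8 10.3  1.2]
```

View pics/scene14.png

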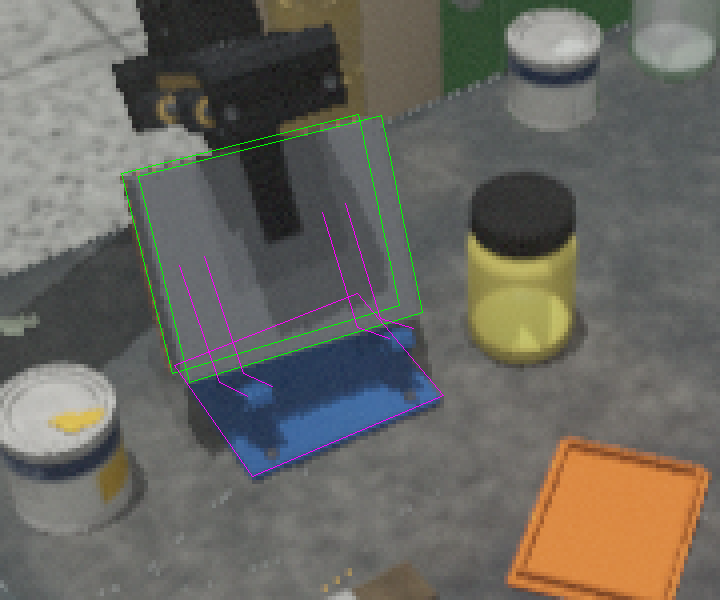

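View pics/wrist14.png

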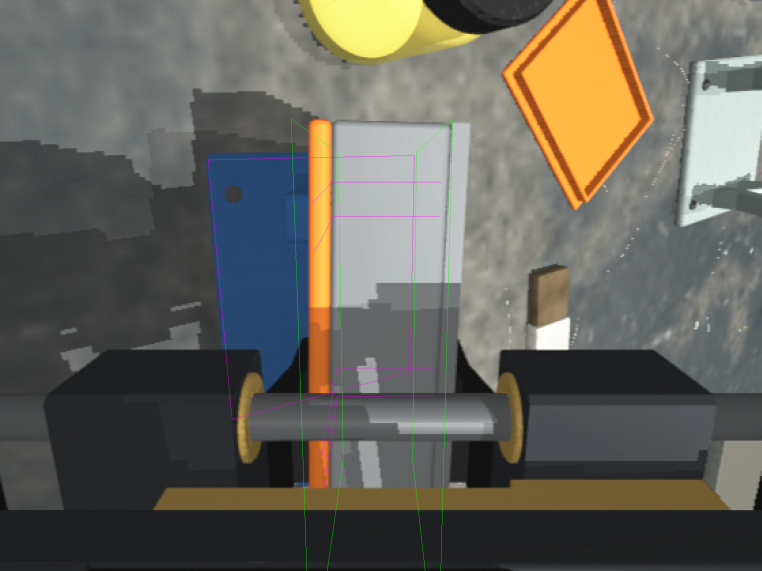

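```bash
python3 - <<'E'
from car import *
p,M,s=tool();d=get_image("wrist");W=d["camera_from_world"]
print("tcp in cam",(W[:3,:3]@p+W[:3,3]).round(4)); print((W[:3,:3]@M).round(3)); 
c,Rc=carrier(p,M)
for k in(0,.02,.05,.08): print(k,proj(d,p-M[:,1]*k).round(1))
print(proj(d,c+Rc@np.array([-.06,.075,.0175])),proj(d,c+Rc@np.array([-.06,.075,-.0175])),proj(d,c+Rc@np.array([-.06,-.075,.0175])),proj(d,c+Rc@np.array([-.06,-.075,-.0175])))
print(Cr.round(3))
E
```

```text
tcp in cam [-0.0011 -0.0282 -0.1767]
[[ 1.     0.     0.   ]
 [-0.     0.27   0.963]
 [ 0.    -0.963  0.27 ]]
0 [[276.8 271.6]]
0.02 [[276.5 291.8]]
0.05 [[275.9 333.5]]
0.08 [[275.  399.4]]
[[227.38922764 506.83684023]] [[321.17297277 507.02213109]] [[212.5904506   86.43012126]] [[331.93025151  86.20644725]]
[[ 0.003  0.001 -1.   ]
 [ 0.997 -0.071  0.003]
 [-0.071 -0.997 -0.002]]
```

>>> {"api": "drive_tool", "payload": {"increments": "-1 4 1 0 255; 0 2 0 0 255; 0 0 0 0 255"}}

```text
time: 22.12
position: [0.5374, 0.3026, 0.1033]
tool_rot: [-1.586, 0.981, -1.622]
ft_force: [-1.9, 3.8, 3.6]
grip_width: 0.402
```

>>> {"api": "drive_tool", "payload": {"increments": "0 1.5 0 0 255; 0 0 0 0 255"}}

```text
time: 22.38
position: [0.5373, 0.3025, 0.1031]
tool_rot: [-1.586, 0.981, -1.621]
ft_force: [-4.0, 4.9, 9.5]
grip_width: 0.402
```

```bash
python3 car.py; python3 ov.py 15
```

```text
err rotvec in carrier axes deg [-0.19  0.45  5.04] co [-0.0006  0.0081  0.0013]
0.08 [ -0.9 -74.9  -1.1]
0.012 [-1.2 -6.9  0. ]
0.004 [-1.3  1.1  0.2]
0 [-1.3  5.1  0.2]
```

View pics/scene15.png

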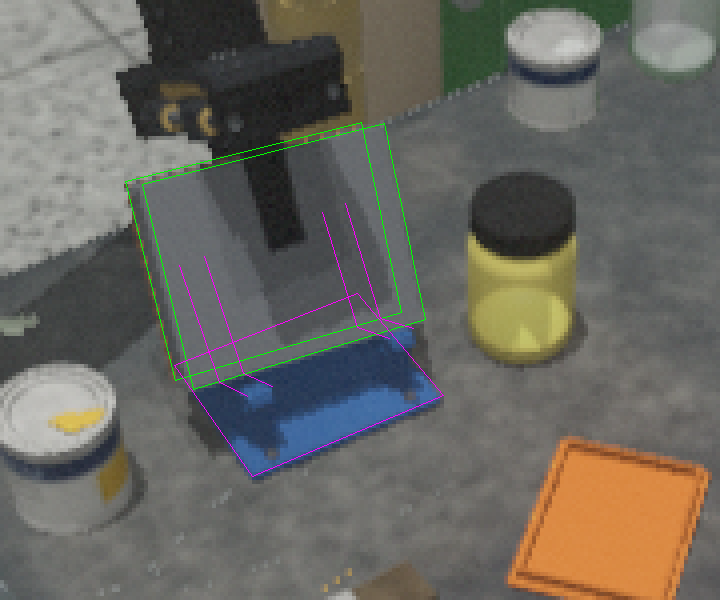

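>>> {"api": "drive_tool", "payload": {"increments": "0 0 0 0 255; 0 0 0 0 255; 0 0 0 0 255", "squeeze": 6}}

```text
time: 22.85
position: [0.5367, 0.3012, 0.101]
tool_rot: [-1.588, 0.982, -1.622]
ft_force: [-3.6, 3.1, 4.1]
grip_width: 0.402
```

>>> {"api": "drive_tool", "payload": {"increments": "0 1 0 0 255; 0 1 0 0 255; 0 1 0 0 255; 0 0 0 0 255", "squeeze": 4}}

```text
time: 23.35
position: [0.5369, 0.2992, 0.0981]
tool_rot: [-1.588, 0.982, -1.623]
ft_force: [-2.6, 2.6, 0.6]
grip_width: 0.406
```

```bash
python3 st.py;python3 car.py; python3 ov.py 16 x
```

```text
[0.5369 0.2992 0.0981] 
 [[-0.049 -0.048  0.998]
 [-0.861 -0.504 -0.067]
 [ 0.506 -0.863 -0.017]] [-1.352  0.822  0.958  1.414 -0.203  1.506 -2.063] 23.35 0.4057433994168871 [-2.6  2.6  0.6]
tilt 30.4 dir [-0.048 -0.504]
err rotvec in carrier axes deg [-0.14  0.55  5.15] co [-0.0006  0.0081  0.0013]
0.08 [ -1.1 -80.9  -1.2]
0.012 [ -1.5 -12.9   0.1]
0.004 [-1.6 -4.9  0.3]
0 [-1.6 -0.9  0.3]
```

View pics/scene16.png

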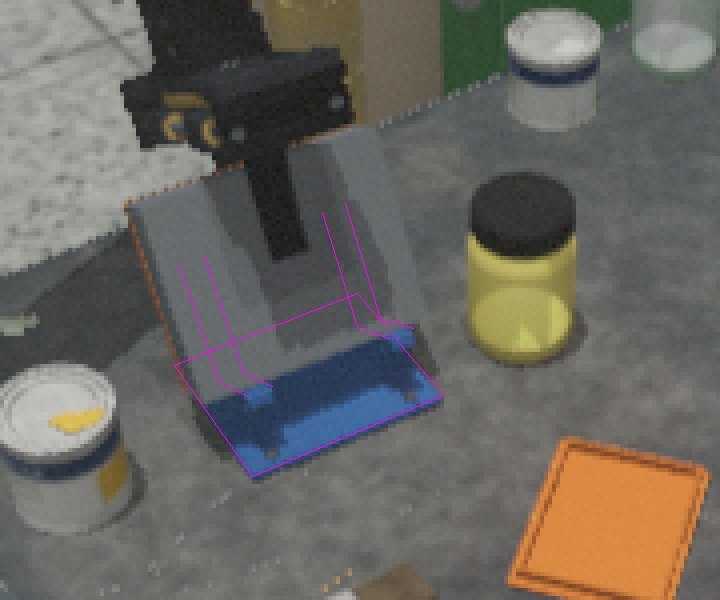

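View pics/wrist16.png

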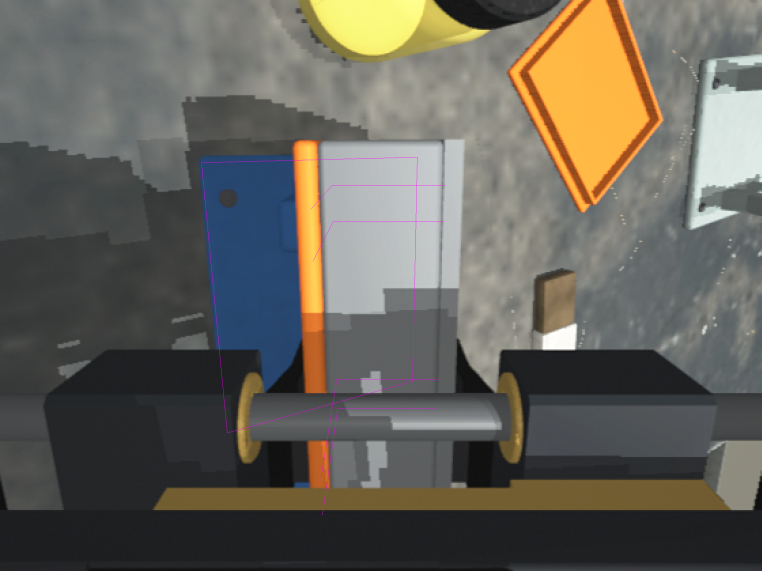

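>>> {"api": "drive_tool", "payload": {"increments": "0 0 0 0 152; 0 0 0 0 150; 0 0 0 0 148; 0 0 0 0 146; 0 0 0 0 143; 0 0 0 0 140; 0 0 0 0 140", "squeeze": 3}}

```text
time: 24.32
position: [0.5371, 0.2992, 0.0986]
tool_rot: [-1.587, 0.982, -1.623]
ft_force: [0.3, 0.3, 0.1]
grip_width: 0.451
```

```bash
python3 st.py; python3 ov.py 17 x
```

```text
[0.5371 0.2992 0.0986] 
 [[-0.05  -0.048  0.998]
 [-0.861 -0.504 -0.067]
 [ 0.506 -0.862 -0.016]] [-1.353  0.821  0.959  1.413 -0.203  1.507 -2.063] 24.325 0.4508103994750128 [0.3 0.3 0.1]
tilt 30.4 dir [-0.048 -0.504]
```

View pics/scene17.png

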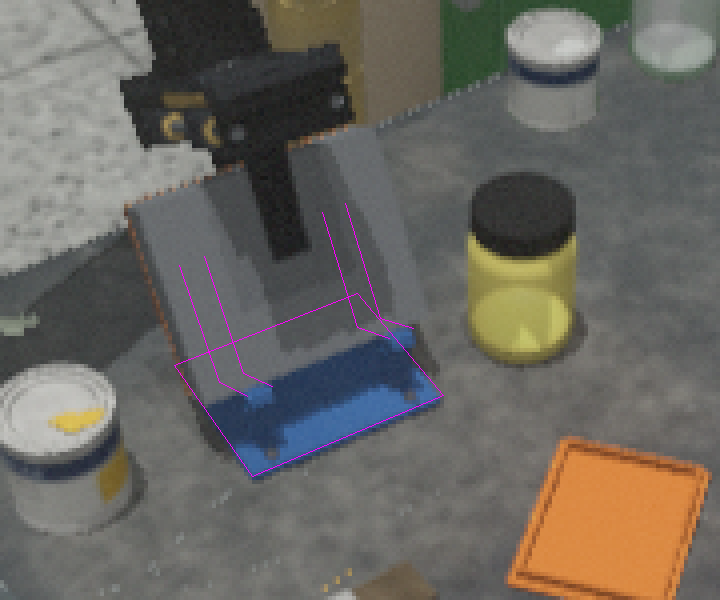

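View pics/wrist17.png

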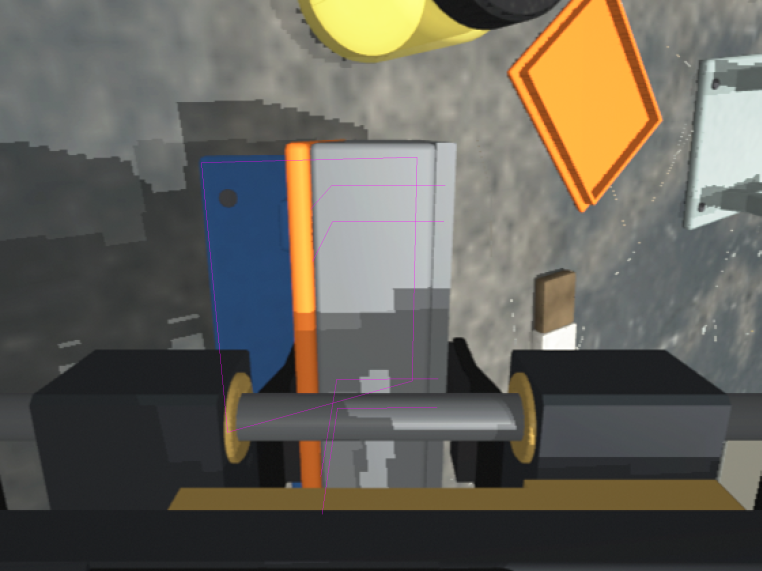

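>>> {"api": "drive_tool", "payload": {"increments": "0 0 0 0 136; 0 0 0 0 132; 0 0 0 0 126; 0 0 0 0 118; 0 0 0 0 110; 0 0 0 0 100; 0 0 0 0 90; 0 0 0 0 90"}}

```text
time: 25.42
position: [0.537, 0.2993, 0.0985]
tool_rot: [-1.588, 0.982, -1.623]
ft_force: [-0.1, 0.1, -0.6]
grip_width: 0.641
```

```bash
python3 st.py; python3 ov.py 18 x
```

```text
[0.537  0.2993 0.0985] 
 [[-0.05  -0.048  0.998]
 [-0.861 -0.504 -0.067]
 [ 0.506 -0.863 -0.017]] [-1.353  0.821  0.959  1.413 -0.203  1.507 -2.063] 25.425 0.6407668196272043 [-0.1  0.1 -0.6]
tilt 30.4 dir [-0.048 -0.504]
```

View pics/scene18.png

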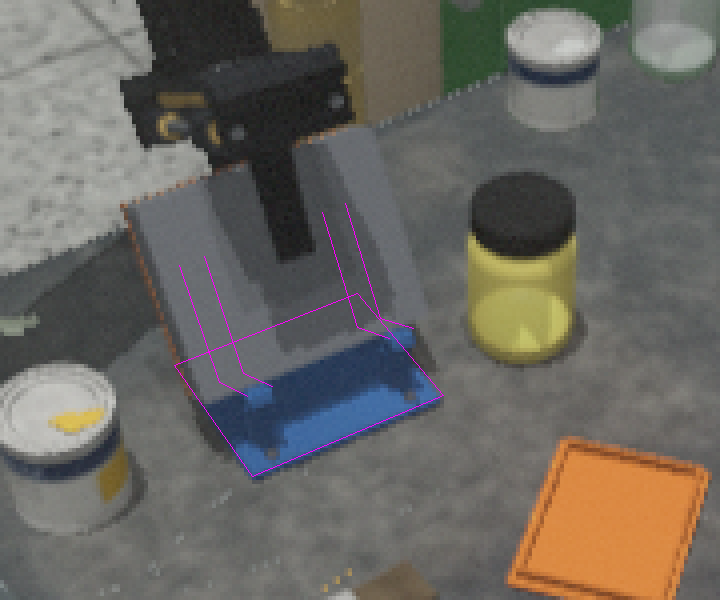

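View pics/wrist18.png

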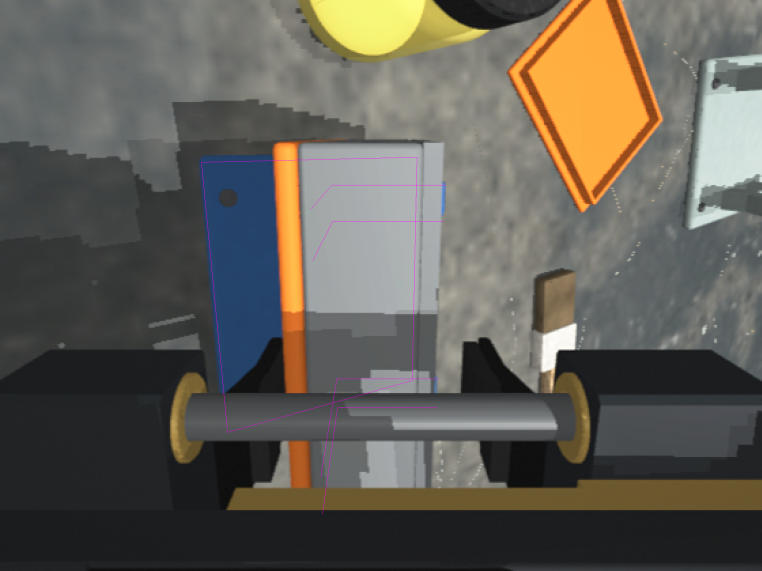

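>>> {"api": "drive_tool", "payload": {"increments": "0 0 0 0 75; 0 0 0 0 60; 0 0 0 0 40; 0 0 0 0 20; 0 0 0 0 0; 0 0 0 0 0; 0 0 0 0 0"}}

```text
time: 26.4
position: [0.5369, 0.2993, 0.0984]
tool_rot: [-1.588, 0.982, -1.623]
ft_force: [-0.6, 0.3, -0.1]
grip_width: 0.996
```

```bash
python3 st.py; python3 ov.py 19 x
```

```text
[0.5369 0.2993 0.0984] 
 [[-0.049 -0.048  0.998]
 [-0.861 -0.504 -0.067]
 [ 0.506 -0.863 -0.017]] [-1.353  0.821  0.959  1.413 -0.203  1.507 -2.063] 26.4 0.9961232061283872 [-0.6  0.3 -0.1]
tilt 30.4 dir [-0.048 -0.504]
```

View pics/wrist19.png

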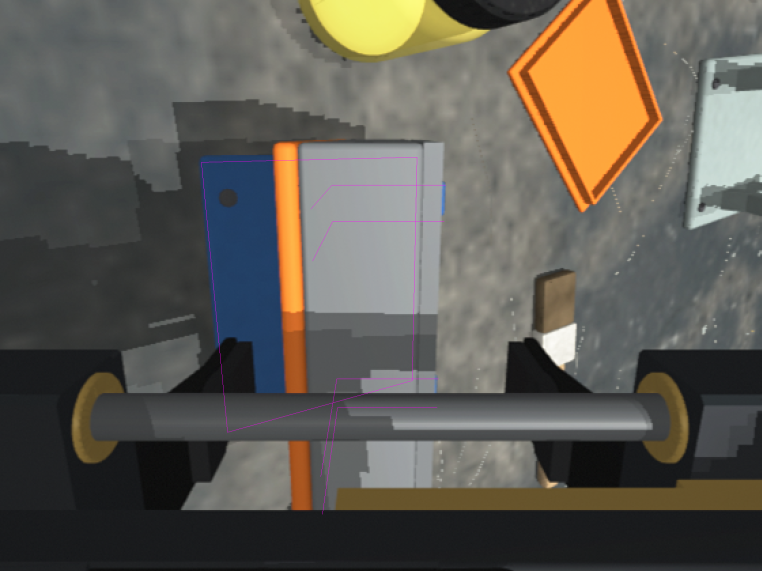

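>>> {"api": "drive_tool", "payload": {"increments": "0 -15 0 0 0; 0 -25 0 0 0; 0 -40 0 0 0; 0 -40 0 0 0; 0 -50 0 0 0; 0 -50 0 0 0; 0 -50 0 0 0; 0 0 0 0 0"}}

```text
time: 27.5
position: [0.5468, 0.4346, 0.3291]
tool_rot: [-1.572, 0.976, -1.61]
ft_force: [0.0, 1.1, 0.6]
grip_width: 1.0
```

```bash
python3 st.py; python3 ov.py 20 x; python3 - <<'E'
from car import *
# predicted seated flipped carrier overlay on clean images
for n,(r,c,f) in {"top":((90,290),(160,360),4),"scene":((90,230),(140,340),4),"wrist":((0,420),(0,560),1.35)}.items():
    d=get_image(n);im=cv2.resize(d["img"],None,fx=f,fy=f,interpolation=3)
    cv2.imwrite(f"pics/{n}21r.png",im[int(r[0]*f):int(r[1]*f),int(c[0]*f):int(c[1]*f),::-1])
    for h in(0,.035):
        k=np.array([rest('b',u,h,y) for u,y in((0,.075),(0,-.075),(.12,-.075),(.12,.075))])
        cv2.polylines(im,[(proj(d,k)*f+f/2-.5).round().astype(int)],True,(0,255,0),1)
    im=im[int(r[0]*f):int(r[1]*f),int(c[0]*f):int(c[1]*f)]
    cv2.imwrite(f"pics/{n}21.png",im[:,:,::-1])
E
```

```text
[0.5468 0.4346 0.3291] 
 [[-0.044 -0.035  0.998]
 [-0.869 -0.491 -0.055]
 [ 0.492 -0.87  -0.009]] [-1.121  0.819  0.685  0.712 -0.071  2.053 -2.181] 27.5 1.000180280403294 [0.  1.1 0.6]
tilt 29.5 dir [-0.035 -0.491]
```

View pics/scene21.png

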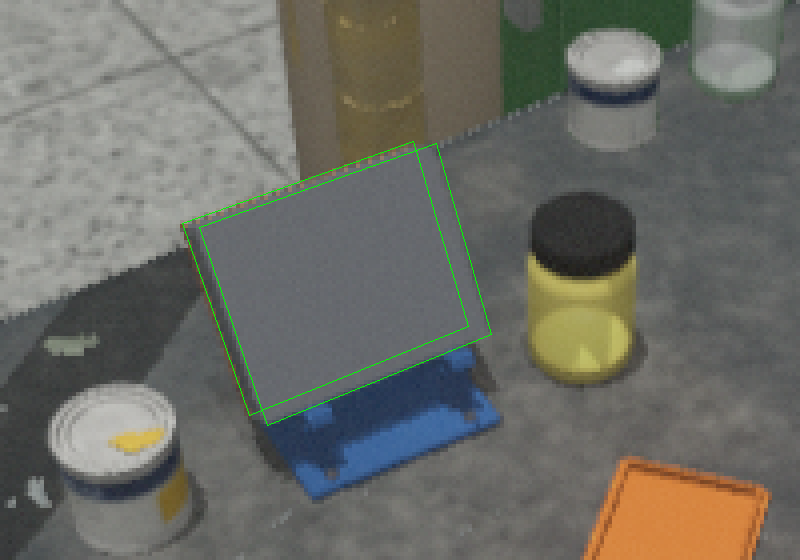

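View pics/wrist21.png

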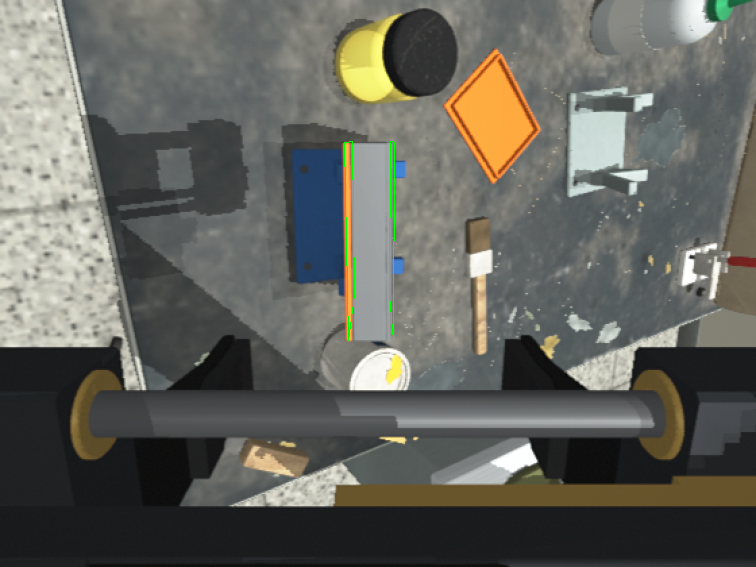

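View pics/top21.png

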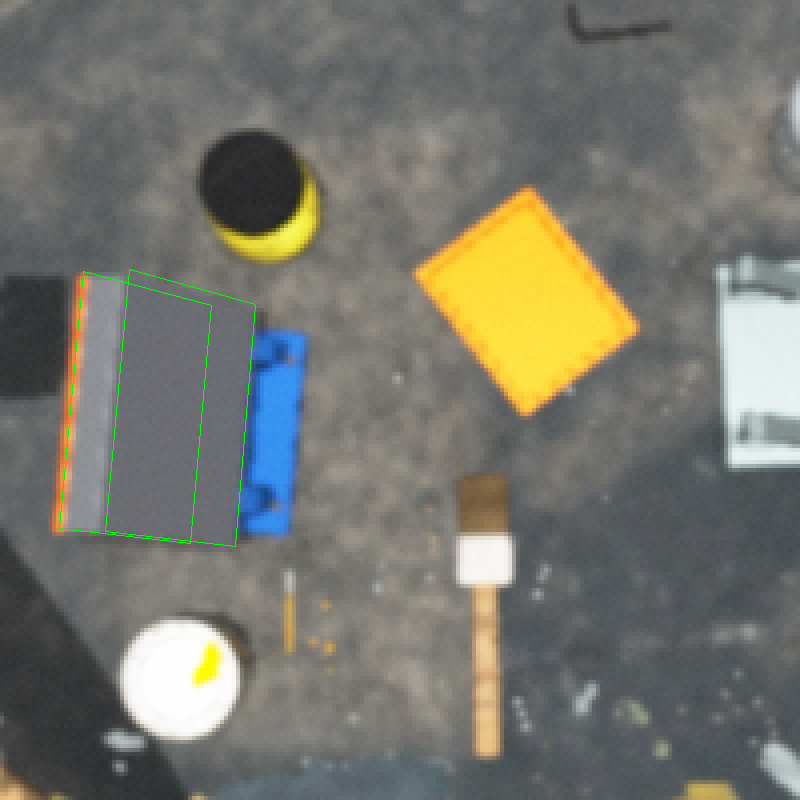

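>>> {"api": "drive_tool", "payload": {"increments": "0 20 0 0 0; 0 20 0 0 0; 0 0 0 0 0; 0 0 0 0 0"}}

```text
time: 28.25
position: [0.5457, 0.4104, 0.2916]
tool_rot: [-1.578, 0.977, -1.622]
ft_force: [-0.6, -0.3, 0.2]
grip_width: 0.999
```

```bash
python3 st.py; python3 -c "
from bench import workorder; print(workorder.close_job())"
```

```text
[0.5457 0.4104 0.2916] 
 [[-0.05  -0.04   0.998]
 [-0.864 -0.5   -0.063]
 [ 0.502 -0.865 -0.009]] [-1.163  0.778  0.702  0.876 -0.054  1.95  -2.185] 28.25 0.9988566242478941 [-0.6 -0.3  0.2]
tilt 30.1 dir [-0.04 -0.5 ]
the job is handed in; nothing more can be done
None
```

I handed the job in at 28.3 s with the carrier flipped into the blue rest. The hand-in gives no verdict, so what follows rests on my own checks.

**What I did**
- **Tilting the tool:** the moves can only turn the tool about its own axis, so I pulled the arm past its inner reach limit. That tilted the tool 30° to match the rests, and the tilt held for the rest of the job.
- **Brush:** I pinched it through its thickness and laid it flat on the bench between the rests, around x 0.43, y 0.10.
- **Carrier:** I pinched lid and tray together at 28 to 35 N, lifted, and turned it half round in the air. I then lowered it into the blue rest and opened the jaws slowly until it leaned on the back bars.

**Last checks**
- **Carrier:** in the scene, top and wrist pictures the outline matches the expected seated position to about 1–2 mm. The lid is shut against the back bars and the tray is on the open side. The fingers are open and well clear.
- **Other objects:** the brush lies flat, clear of both rests. The jar and tin show no shift in the pictures. The bottle is only partly in the last ones and looks upright, and the arm stayed clear of it.

**What disagreed**
- Before placing, the wrist camera put the held carrier about 3–4 mm further out than the arm's position readings did. The final pictures show no such offset.
- The carrier reached the rest about 5° crooked in its own plane. It straightened as I lowered it with a loosened grip.
- While backing off, joint 6 read 2.053 rad against its 2.05 limit. I moved back to 1.95 before handing in, and no fault was reported.

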